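# Put the control board away in the transit box and slide its cover home

## Task

Put the finished control board away in the black transit box: slide the box's flat cover open, draw the board that stands in the grey comb rack straight up out of its slot by its upper edge, and lower it on edge, lengthwise across the box, into a free bay. Set it down gently rather than dropping it, leave the board that is already in the box standing where it is, then slide the cover fully home.

Things in the scene. Friction and masses are not known exactly. Their poses are not given: they have to be found in the camera images.
- carrier: Black transit box for boards, fixed, 94 (x) x 115 (y) x 41 (z) mm; origin: centre of underside, z up. Inside 82 x 103, floor at z = 5. Long walls have lips (|x| 39.5-47) up to z = 41 over the cover, whose underside is at z = 34.5. End wall at y -57.5 to -51.5 (top z = 37.5) stops the closed cover; the cover passes over the other end wall as it opens towards +y.
- carrier_floor (a point): Middle of the box's inner floor, axes as the box's. Ribs on the long walls (|x| 32-41 mm, 4 thick, up to 23 above the floor, roof-shaped tops) form six bays 13 mm wide (y) at y = -42.5, -25.5, -8.5, 8.5, 25.5, 42.5; open between the rib rows. A board stands in a bay on its long edge, length along x, 26 mm tall. Bay 42.5 is taken; -25.5, -8.5 and 8.5 leave finger room.
- cover (a joint): Slide of the flat sheet-metal cover (83 x 108 x 3 mm) along the box's y, in m: 0 = fully home against the stop wall, 0.095 = fully open towards the box's +y. Its edge on the stop side is at y = -51 mm + joint value in the box's frame. Starts a little ajar, stays where it is left, needs 2 to 3 N to slide.
- cover_grip (a point): Middle of the black grip bar across the cover: 50 mm along the box's x, 12 mm thick along the box's y, rising 14 mm above the cover's top. This point is 44.5 mm above the bench, 7 mm above the cover's top and 7 mm below the bar's top; in the box's frame at x = 0, y = -36 mm + joint value. Axes as the box's.
- rack: Grey plastic comb rack, fixed, 104 (x) x 98 (y) x 18.5 (z) mm; origin: centre of underside, z up. Base plate top at z = 6; two slotted rails (x -22 to -14 and 18 to 26) and two end cheeks (|x| 42.5 to 48.5) rise to z = 18.5. Nine slots 3.2 mm wide, pitch 8.5 mm, the middle one at y = 0; the board stands in the middle one on the base plate, its length along the rack's x.
- board_0: Green board to put away, 75 (own x) x 26 (own y) x 10 (own z) mm, 14 g, standing on its long edge with own y up. Origin: mid length and width, at own z = 0, the chip side's outer face; edges 13 mm above and below it. Laminate at own z 4.8 to 6.8. Grip at own x = 4 across the thickness: chip one side, laminate other, 6.4 mm, centre own z = 3.6, fingertips 10-14 mm below the upper edge.
- board_1: A like board that already stands in the bay at y = +42.5 mm of the box, at the end towards which the cover opens; to be left there. Axes and origin as for board_0.
Not all that is in view belongs to the job. Leave any orange look-alike of the board_0 alone.

How it is judged (in metres and radians):
On the way, in this order (a step that is already met when the one before it is completed fails the run):
1. the cover has been slid open by more than 50 mm (value of joint cover above 0.05 m), for 0.2 s.
2. the board from the rack stands on edge in a bay of the box (x of board_0 in the frame of carrier between -0.009 and 0.009 m and y of board_0 in the frame of carrier between -0.053 and 0.058 m and z of board_0 in the frame of carrier between 0.01 and 0.027 m and angle between board_0's own y axis and vertical below 0.4 rad), for 0.2 s.
At the end, for the whole second after the job is handed in: Cover fully home (under 3 mm open), at rest. Rack's board inside at rest on its long edge (own y within 0.4 rad of vertical) in a bay: origin x within 9 mm of the box's middle, y -53 to 58 mm, 10 to 27 mm above its underside. Other board still on edge, at rest, within 12 mm of its start (all of step 2 and value of joint cover below 0.003 m and velocity of joint cover below 0.005 m/s and linear speed of each of board_0, board_1 below 0.02 m/s and z of board_1 in the frame of carrier between 0.01 and 0.027 m and angle between board_1's own y axis and vertical below 0.4 rad and distance of board_1 from where it was at the start of the episode below 0.012 m); the robot touches nothing.
It fails at once if the board is dropped into the box (falls or is thrust into it faster than 0.7 m/s) (horizontal distance between board_0 and carrier below 0.06 m and z of board_0 in the frame of carrier below 0.06 m and linear speed of board_0 above 0.7 m/s).
It fails at once if the board already in the box is pulled up out of its bay (z of board_1 in the frame of carrier above 0.035 m).
It also fails if it takes over 64 s, if anything falls off the work surface, if the arm or the gripper's body presses on something with over 40 N, if the wrist force passes 120 N, or if a joint passes its speed limit or range.

## Robot

A 6-joint arm with a two-finger parallel gripper is mounted at the origin on a cart in front of the work surface, level with it; the furniture and walls round the work are solid. World frame = base frame: x ahead of the robot, y to its left, z up, the work surface at z = 0. Lengths are in m, angles in degrees, forces in N, time in s.
With the tool pointing down it reaches from about 0.375 to 0.9 m from the base axis. Payload 3.1 kg.
Tool frame: the origin (TCP) lies on the centre line of the jaws, within the pads' length; the fingertips stand 19 mm ahead of it and the grasp point (between the pads) is the TCP (tips_ahead is the distance from the TCP to the fingertips, in m); z points along the fingers, y is the line along which they close (so a half turn about z gives the same grasp; the last joint's range is limited). The gripper opens to 87 mm and grips with 3 to 60 N. Pads are 19 mm wide; open, the fingers measure 117 mm over their backs; the gripper's body (75 mm by 190 mm) begins 51 mm behind the grasp point.
Start: joints at [61.507, 30.224, 82.088, -0, 67.689, -10.227], TCP at [0.196, 0.593, 0.221] pointing down, gripper open.
Joint ranges: [-176.69, 176.69], [-43.24, 126.21], [12.49, 139.97], [-82, 262], [0, 151.66], [-163.58, 163.58]. Speed limits (degrees/s): [159.86, 159.86, 180, 180, 180, 180].

## Interface

Orientations are given as a 3x3 rotation matrix whose columns are the frame's x, y, z axes.
In Python, from rig import read_state, capture, hand_in, trace, landmark_of, tips_ahead gives the robot as it stands.
- The arm moves only by the shell command python3 -m jog 'ROWS'. ROWS is JSON, a list of rows, each an object of numbers: "tx", "ty", "tz": the shift along the tool's x, y, z in cm; "roll": the turn about the tool's z in rad; "jaw": the opening, from 0 (shut) to 1 (fully open). A call has 1 to 8 rows; each row shifts and turns the commanded pose from where the row before left it, along the tool's axes as they then stand; what a row does not reach is not made up. A row lasts 1/10 s, in which the tool goes at most 50 mm and 8.59 degrees, less where a joint would pass 70% of its speed; a pose out of reach is approached as far as the arm can. A call with a gripper value outside its range is refused whole. The fingers move at their own pace and stop on an object; the grip force is fixed at half the most. Time passes only in rows, so rows that do not move let the fingers close. It gives the time, the measured TCP pose, the force, the opening and the grip force at its end, in the units of the state.
- read_state(): the state, without advancing time (a new reading comes with each control period).
- capture(name): name is "scene" or "top" or "wrist"; returns a dict with "img" (400x640x3 uint8, red, green, blue), "vertical_fov" (degrees; the focal length in pixels is half the picture's height over the tangent of half this angle, whatever the lens; pixels are square), "cx", "cy" (the principal point, pixels), "cam_to_world" (4x4, takes a point from camera to world coordinates); the wrist camera has in their place "tool_from_camera" (4x4, takes a point from camera to tool coordinates, whose origin is the TCP and whose axes are the flange's). Camera axes: x right, y up, looking along -z (the intrinsics and any distortion apply to the point x, -y, -z); pixel columns grow to the right and rows downward; lengths in m; the calibration is good to about 2 mm. A picture is of the moment at which its call begins: read the wrist's pose just before it. There is no depth.
- hand_in(): hands the job in; it is judged then, once.
Trained networks look in the newest picture that a camera, given by its name, has taken for a name from the list of things; names that differ only in an ending like _2 or _b are one class to them, and where a whole thing is asked for, a point or a joint stands for the part that bears it (a point fixed in the world has none). Each returns a list of dicts, best first, with "p" (0 to 1); they miss things now and then, are a little off and sometimes report something else, mostly with a low value. They report only what shows in the picture. A call takes as long as a camera call. They do not tell look-alikes from the thing itself.
- trace(camera, thing): "pixels" (400x640 bool, what is visible of it) and "bbox" ([left, top, width, height] in pixels, round what is visible of it).
- landmark_of(camera, thing): "point" ([row, column] in pixels: a listed point, or the origin of a listed thing).
The state is a dict: "time_s": time; "joint_positions": joint angles; "qvel": joint speeds; "tau": joint torques, N m; "position": TCP position; "tcp_rot": TCP orientation; "force": force on the tool from outside, world axes, zero at the start; "moment": the same for the moment, N m; "opening": opening from 0.0 (shut) to 1.0 (fully open); "grasp_force": force on a finger pad.
Only numpy, scipy, OpenCV 4.12 (cv2) and the standard library are available. Lean on these libraries where they do the work, as an engineer would, in place of code of your own. Each camera call takes 0.05 s, during which the arm holds its last target. There are 200 camera calls.

## Working session

There is one attempt and no reset: what is moved stays moved. The work goes in short steps, Python scripts to look and compute and a shell command to move; the robot and the scene stay as the last step left them, time stands still between calls to the robot, and variables do not carry over. Pictures are saved under pics/ and viewed, at most 10 in all, crops included, and the job is handed in when it is done.

```bash
ls; mkdir -p pics
cat > h.py <<'E'
import numpy as np, cv2
from rig import read_state, capture, trace, landmark_of, tips_ahead
def ray(c, rc, st=None):
    f=c["img"].shape[0]/2/np.tan(np.radians(c["vertical_fov"])/2)
    d=np.array([(rc[1]-c["cx"])/f,-(rc[0]-c["cy"])/f,-1.])
    T=np.array(c["cam_to_world"]) if "cam_to_world" in c else W(st)@np.array(c["tool_from_camera"])
    d=T[:3,:3]@d; return T[:3,3], d/np.linalg.norm(d)
def W(st):
    T=np.eye(4);T[:3,:3]=st["tcp_rot"];T[:3,3]=st["position"];return T
def proj(c,P,st=None):
    f=c["img"].shape[0]/2/np.tan(np.radians(c["vertical_fov"])/2)
    T=np.array(c["cam_to_world"]) if "cam_to_world" in c else W(st)@np.array(c["tool_from_camera"])
    q=np.linalg.inv(T)@np.append(P,1); return [c["cy"]-f*q[1]/-q[2], c["cx"]+f*q[0]/-q[2]]
def tri(rs):
    A=sum(np.eye(3)-np.outer(d,d) for o,d in rs); b=sum((np.eye(3)-np.outer(d,d))@o for o,d in rs)
    p=np.linalg.solve(A,b); return p,[float(np.linalg.norm((np.eye(3)-np.outer(d,d))@(p-o))) for o,d in rs]
def atz(r,z): o,d=r; return o+d*(z-o[2])/d[2]
def save(c,n): cv2.imwrite("pics/"+n,c["img"][:,:,::-1])
E
python3 - <<'E'
from h import *
np.set_printoptions(precision=4,suppress=True)
st=read_state(); print(st, tips_ahead)
R={}
for n in ["scene","top","wrist"]:
    c=capture(n); save(c,n+"0.png")
    print(n,{k:v for k,v in c.items() if k!="img"})
    for t in ["carrier","carrier_floor","cover","cover_grip","rack","board_0","board_1"]:
        for l in landmark_of(n,t)[:2]:
            print(n,t,np.round(l["point"],1),round(l["p"],2)); R.setdefault(t,{}).setdefault(n,ray(c,l["point"],st))
for t,v in R.items():
    if len(v)>1: print(t,tri(list(v.values())), list(v))
E
```

```text
pics
{'time_s': 0.0, 'joint_positions': array([ 61.5057,  30.2779,  82.1568,  -0.0011,  67.6899, -10.2274]), 'qvel': array([-0.0342,  0.0333,  0.0552, -0.0138,  0.0741, -0.1449]), 'tau': array([ -0.0003, -44.0033, -17.6595,   0.0631,   0.0583,  -0.0002]), 'position': array([0.1955, 0.5928, 0.2198]), 'tcp_rot': array([[-0.9496,  0.3134, -0.001 ],
       [ 0.3134,  0.9496, -0.0019],
       [ 0.0004, -0.0021, -1.    ]]), 'force': array([-0.1414,  0.4793, -0.2117]), 'moment': array([ 0.0017, -0.0401,  0.0177]), 'grasp_force': 0.0, 'opening': 1.0009573232253006} 0.019
scene {'vertical_fov': 56.91601744281943, 'cx': 327.3114388642868, 'cy': 199.432688005598, 'cam_to_world': array([[-0.6128,  0.4552, -0.646 ,  0.03  ],
       [-0.7901, -0.3352,  0.5133,  0.5048],
       [ 0.0171,  0.8249,  0.565 ,  0.556 ],
       [ 0.    ,  0.    ,  0.    ,  1.    ]])}
scene carrier_floor [255.9 290.4] 0.59Traceback (most recent call last):
  File "<stdin>", line 9, in <module>
ValueError: it knows: board, carrier, carrier_floor, cover_grip, rack
```

Run:
```python
from h import *
np.set_printoptions(precision=4,suppress=True)
st=read_state()
R={}
for n in ["scene","top","wrist"]:
    c=capture(n); save(c,n+"0.png")
    print(n,{k:v for k,v in c.items() if k!="img"})
    for t in ["carrier","carrier_floor","cover_grip","rack","board"]:
      try:
        for l in landmark_of(n,t)[:4]:
            print(n,t,np.round(l["point"],1),round(l["p"],2), atz(ray(c,l["point"],st),{"cover_grip":.0445,"carrier_floor":.005,"board":.019}.get(t,0))); R.setdefault(t,{}).setdefault(n,ray(c,l["point"],st))
      except ValueError as e: print(t,e)
for t,v in R.items():
    if len(v)>1: print(t,tri(list(v.values())), list(v))
a=[cv2.imread(f"pics/{n}0.png") for n in ["scene","top"]]
```

```text
scene {'vertical_fov': 56.91601744281943, 'cx': 327.3114388642868, 'cy': 199.432688005598, 'cam_to_world': array([[-0.6128,  0.4552, -0.646 ,  0.03  ],
       [-0.7901, -0.3352,  0.5133,  0.5048],
       [ 0.0171,  0.8249,  0.565 ,  0.556 ],
       [ 0.    ,  0.    ,  0.    ,  1.    ]])}
scene carrier [257.3 289.6] 0.9 [0.5389 0.2013 0.    ]
scene carrier_floor [256.2 289.7] 0.75 [0.5371 0.202  0.005 ]
scene cover_grip [240.1 293.5] 0.62 [0.5372 0.1905 0.0445]
scene rack [216.3 432. ] 0.56 [ 0.4497 -0.1668  0.    ]
scene board [213. 428.] 0.62 [ 0.45   -0.1467  0.019 ]
scene board [176.  325.1] 0.59 [ 0.7406 -0.0501  0.019 ]
scene board [223.  336.4] 0.58 [0.5535 0.0599 0.019 ]
top {'vertical_fov': 49.9940624821751, 'cx': 317.38562823765153, 'cy': 200.36815784666666, 'cam_to_world': array([[ 0.0022,  0.9915, -0.1301,  0.4306],
       [-0.9998,  0.0045,  0.0169,  0.0607],
       [ 0.0174,  0.1301,  0.9914,  1.1905],
       [ 0.    ,  0.    ,  0.    ,  1.    ]])}
top carrier [212.5 258.9] 0.81 [0.552  0.2031 0.    ]
top carrier_floor [219.6 256.9] 0.58 [0.5318 0.2076 0.005 ]
top cover_
[... 396 characters left out ...]
9615,  0.2749,  0.0761],
       [ 1.    ,  0.0009, -0.0011,  0.0001],
       [-0.0013,  0.2749, -0.9615, -0.1641],
       [ 0.    ,  0.    ,  0.    ,  1.    ]])}
carrier (array([ 0.5498,  0.2003, -0.0078]), [0.004793203082966425, 0.004793203082966349]) ['scene', 'top']
carrier_floor (array([0.5308, 0.2063, 0.0122]), [0.0005243756761498954, 0.0005243756761499777]) ['scene', 'top']
cover_grip (array([0.5342, 0.1892, 0.0454]), [0.0027832392738998905, 0.002783239273899828]) ['scene', 'top']
rack (array([ 0.4375, -0.1439,  0.0179]), [0.001811895958433444, 0.0018118959584333585]) ['scene', 'top']
board (array([ 0.61  , -0.1259,  0.0151]), [0.15015972157558183, 0.1501597215755817]) ['scene', 'top']
```

View pics/scene0.png

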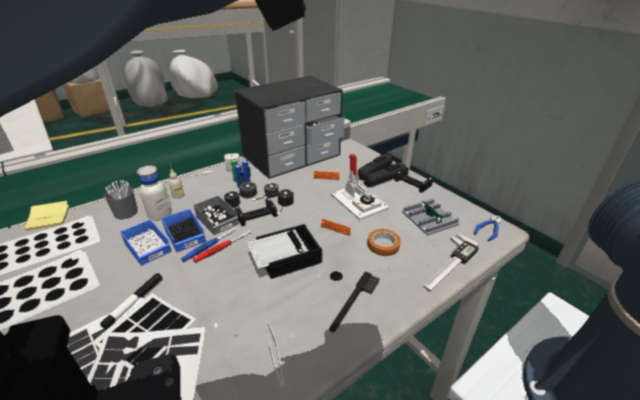

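View pics/top0.png

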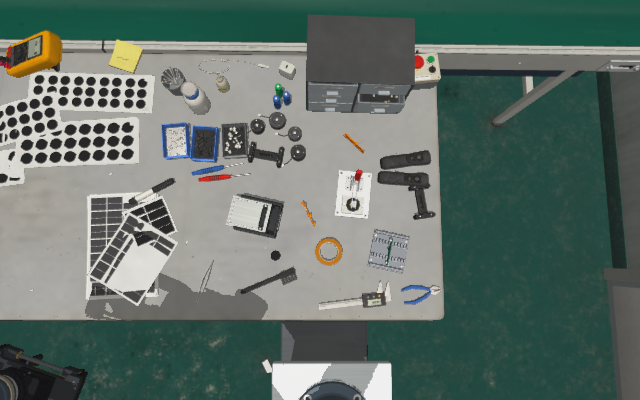

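The scene and top views agree. The transit box is at scene (285,250) / top (255,215), with its cover ajar towards the left (world +y). The rack with the green board is at scene (432,216) / top (388,251). The orange look-alikes are at top (308,212) and (354,143). I'm moving the wrist camera over the box.

```bash
python3 -m jog '[{"tx":-4,"ty":-2.5},{"tx":-4,"ty":-2.5},{"tx":-4,"ty":-2.5},{"tx":-4,"ty":-2.5},{"tx":-4,"ty":-2.5},{"tx":-4,"ty":-2.5}]'; python3 -m jog '[{"tx":-4,"ty":-2.5},{"tx":-4,"ty":-2.5},{"tx":-4,"ty":-2.5},{"tx":-4,"ty":-2.5},{"tx":-4,"ty":-2.5},{},{},{}]'
cat >> h.py <<'E'
def look(n,tag=None,things=("carrier","carrier_floor","cover_grip","rack","board")):
    st=read_state(); c=capture(n)
    if tag: save(c,tag)
    for t in things:
        for l in landmark_of(n,t)[:3]:
            print(t,np.round(l["point"],1),round(l["p"],2), atz(ray(c,l["point"],st),{"cover_grip":.0445,"carrier_floor":.005,"board":.019}.get(t,0)))
    return c,st
E
python3 - <<'E'
from h import *
np.set_printoptions(precision=4,suppress=True)
c,st=look("wrist","w1.png"); print(st["position"],st["tcp_rot"])
E
```

```text
[0.1959 0.5935 0.2208] [[-0.9496  0.3134 -0.    ]
 [ 0.3134  0.9496 -0.    ]
 [ 0.     -0.     -1.    ]]$[0]: bad value
$[0]: bad value
```

View pics/w1.png

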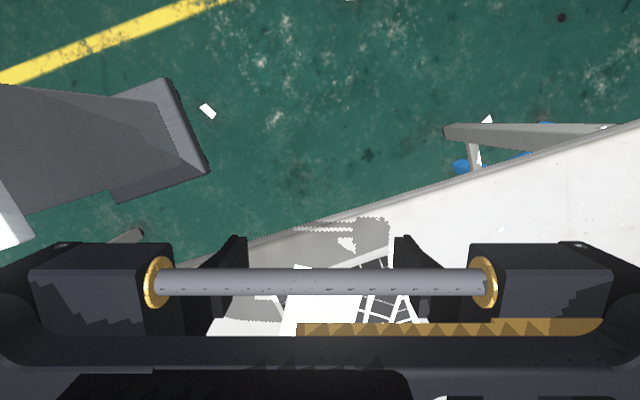

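The arm didn't move because the rows were rejected. The wrist view still shows the bench edge at the start pose. I'll try rows with all the keys present.

```bash
python3 -m jog '[{"tx":-4,"ty":-2.5,"tz":0,"roll":0,"jaw":1},{"tx":-4,"ty":-2.5,"tz":0,"roll":0,"jaw":1},{"tx":-4,"ty":-2.5,"tz":0,"roll":0,"jaw":1},{"tx":-4,"ty":-2.5,"tz":0,"roll":0,"jaw":1},{"tx":-4,"ty":-2.5,"tz":0,"roll":0,"jaw":1},{"tx":-4,"ty":-2.5,"tz":0,"roll":0,"jaw":1}]'
```

```text
time_s: 1.95
position: [0.3778, 0.3744, 0.221]
tcp_rot: [[-0.95, 0.313, 0.001], [0.313, 0.95, 0.0], [-0.0, 0.001, -1.0]]
force: [1.0, -0.0, -0.2]
opening: 0.995
grasp_force: 0.0
```

```bash
python3 -m jog '[{"tx":-4,"ty":-2.5,"tz":0,"roll":0,"jaw":1},{"tx":-4,"ty":-2.5,"tz":0,"roll":0,"jaw":1},{"tx":-4,"ty":-2.5,"tz":0,"roll":0,"jaw":1},{"tx":-4,"ty":-2.5,"tz":0,"roll":0,"jaw":1},{"tx":-2,"ty":-2.5,"tz":0,"roll":0,"jaw":1},{"tx":0,"ty":0,"tz":0,"roll":0,"jaw":1},{"tx":0,"ty":0,"tz":0,"roll":0,"jaw":1}]'
python3 - <<'E'
from h import *
np.set_printoptions(precision=4,suppress=True)
c,st=look("wrist","w2.png"); print(st["position"],st["tcp_rot"])
E
```

```text
time_s: 2.65
position: [0.5085, 0.2002, 0.2207]
tcp_rot: [[-0.949, 0.315, -0.001], [0.315, 0.949, 0.001], [0.001, 0.0, -1.0]]
force: [-0.6, 0.3, 0.0]
opening: 0.998
grasp_force: 0.0
carrier [197.5 329.3] 0.55 [0.5346 0.2051 0.    ]
carrier_floor [199.9 328.4] 0.55 [0.5361 0.2032 0.005 ]
cover_grip [211.2 318. ] 0.57 [0.5352 0.1891 0.0445]
cover_grip [197.7 328. ] 0.4 [0.523  0.2058 0.0445]
board [220.5  51.3] 0.87 [ 0.4442 -0.1486  0.019 ]
board [238.7 230.3] 0.52 [0.542  0.0633 0.019 ]
[0.5085 0.2002 0.2207] [[-0.9489  0.3155 -0.0006]
 [ 0.3155  0.9489  0.0005]
 [ 0.0007  0.0003 -1.    ]]
```

View pics/w2.png

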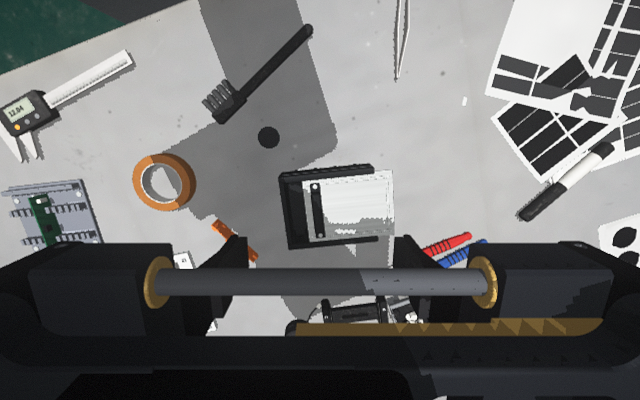

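The wrist view shows the box at about (283–378, 165–248), with the grip bar upright at (318,211). The cover sticks out to the right, roughly 20 mm ajar, and the rack with the green board is at the left, around (45,215). I'll fit the box pose with a silhouette model.

```bash
cat > fit.py <<'E'
from h import *
from scipy.optimize import minimize
def mv(p,pts): # pose x,y,yaw
    c,s=np.cos(p[2]),np.sin(p[2]); P=np.array(pts,float); return np.c_[p[0]+c*P[:,0]-s*P[:,1],p[1]+s*P[:,0]+c*P[:,1],P[:,2]]
def blk(x0,x1,y0,y1,z0,z1): return [(x,y,z) for x in (x0,x1) for y in (y0,y1) for z in (z0,z1)]
def fill(c,st,P,m):
    q=np.array([proj(c,a,st) for a in P])[:,::-1]
    h=cv2.convexHull((q*16).astype(np.int32)); cv2.fillConvexPoly(m,h,1,cv2.LINE_8,4); return m
def fit(views,blocks,p0):
    def cost(p):
        t=0
        for c,st,mask,ign in views:
            m=np.zeros(mask.shape,np.uint8)
            for b in blocks(p): fill(c,st,mv(p,b),m)
            m=m.astype(bool)&~ign; k=mask&~ign
            t+=1-(m&k).sum()/max((m|k).sum(),1)
        return t
    best=None
    for k in range(3):
        n=len(p0); S=np.vstack([p0]+[p0+d for d in np.diag([.008,-.008,.08,.006][:n])])
        r=minimize(cost,p0,method="Nelder-Mead",options=dict(initial_simplex=S,xatol=1e-5,fatol=1e-5,maxiter=300)); p0=r.x
    return r.x,r.fun
E
python3 - <<'E'
from fit import *
np.set_printoptions(precision=4,suppress=True)
V=[]
for n in ["wrist","top","scene"]:
    st=read_state(); c=capture(n); t=trace(n,"carrier"); g=trace(n,"cover_grip")
    if t: print(n,t[0]["bbox"],t[0]["p"],t[0]["pixels"].sum(), g and (g[0]["bbox"],g[0]["p"],g[0]["pixels"].sum()))
    ign=np.zeros((400,640),bool)
    if n=="wrist": ign[242:]=True
    m=t[0]["pixels"]|(g[0]["pixels"] if g else False)
    V.append((c,st,m,ign))
B=lambda p:[blk(-.047,.047,-.0575,.0575,0,.041),blk(-.0415,.0415,-.051+p[3],.057+p[3],.0345,.0375)]
for vs in ([0],[1],[2],[0,1,2]):
    r=fit([V[i] for i in vs],B,np.array([.536,.203,-.2,.02])); print(vs,r, "grip",mv(r[0],[(0,-.036+r[0][3],.0445)]))
E
```

```text
wrist [277.2, 161.7, 114.3, 90.8] 0.73 8374 ([302.8, 171.3, 88.4, 72.9], 0.8, np.int64(5431))
top [259.7, 195.3, 23.0, 15.8] 0.69 178 ([267.7, 205.1, 2.7, 5.2], 0.56, np.int64(11))
scene [248.7, 222.7, 73.7, 58.0] 0.55 2682 ([246.6, 229.3, 60.8, 40.8], 0.67, np.int64(1316))
[0] (array([ 0.5413,  0.2034, -0.2113,  0.0193]), np.float64(0.010225713929417624)) grip [[0.5378 0.1871 0.0445]]
[1] (array([ 0.5535,  0.1909, -0.1834, -0.0071]), np.float64(0.8902589395807645)) grip [[0.5456 0.1486 0.0445]]
[2] (array([ 0.5427,  0.2034, -0.1837,  0.018 ]), np.float64(0.05278174037089867)) grip [[0.5394 0.1857 0.0445]]
[0, 1, 2] (array([ 0.5413,  0.2028, -0.2074,  0.02  ]), np.float64(0.9758379020841886)) grip [[0.538  0.1871 0.0445]]
```

```bash
python3 -m jog '[{"tx":-3.2,"ty":-0.3,"tz":2,"roll":0,"jaw":0.5},{"tx":0,"ty":0,"tz":3,"roll":-0.11,"jaw":0.5},{"tx":0,"ty":0,"tz":4,"roll":0,"jaw":0.5},{"tx":0,"ty":0,"tz":3,"roll":0,"jaw":0.5},{"tx":0,"ty":0,"tz":0,"roll":0,"jaw":0.5},{"tx":0,"ty":0,"tz":0,"roll":0,"jaw":0.5}]'
python3 - <<'E'
from fit import *
np.set_printoptions(precision=4,suppress=True)
st=read_state(); c=capture("wrist"); t=trace("wrist","carrier"); g=trace("wrist","cover_grip")
save(c,"w3.png")
for l in landmark_of("wrist","cover_grip")[:2]: print(l["p"],l["point"],atz(ray(c,l["point"],st),.0445))
ign=np.zeros((400,640),bool); ign[232:]=True
if t:
    m=t[0]["pixels"]|(g[0]["pixels"] if g else False)
    B=lambda p:[blk(-.047,.047,-.0575,.0575,0,.041),blk(-.0415,.0415,-.051+p[3],.057+p[3],.0345,.0375)]
    r=fit([(c,st,m,ign)],B,np.array([.541,.203,-.21,.02])); print(r,mv(r[0],[(0,-.036+r[0][3],.0445)]))
print(st["position"])
E
```

```text
time_s: 4.0
position: [0.5381, 0.1878, 0.1008]
tcp_rot: [[-0.978, 0.207, -0.001], [0.207, 0.978, -0.0], [0.001, -0.0, -1.0]]
force: [-0.1, -0.1, 0.9]
opening: 0.557
grasp_force: 0.0
0.63 [219.4, 320.2] [0.5369 0.1885 0.0445]
(array([ 0.5405,  0.2031, -0.2124,  0.0199]), np.float64(0.007947424728717678)) [[0.5371 0.1874 0.0445]]
[0.5381 0.1878 0.1008]
```

View pics/w3.png

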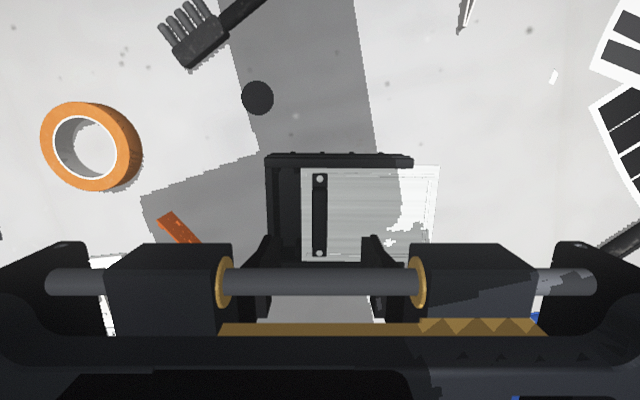

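The view is as predicted: the fingers straddle the bar at (320,215) and the tool is aligned with the box. Going down to grip.

```bash
python3 -m jog '[{"tx":0,"ty":0,"tz":2.5,"roll":0,"jaw":0.5},{"tx":0,"ty":0,"tz":1.6,"roll":0,"jaw":0.5},{"tx":0,"ty":0,"tz":0,"roll":0,"jaw":0.05},{"tx":0,"ty":0,"tz":0,"roll":0,"jaw":0.05},{"tx":0,"ty":0,"tz":0,"roll":0,"jaw":0.05},{"tx":0,"ty":0,"tz":0,"roll":0,"jaw":0.05},{"tx":0,"ty":0,"tz":0,"roll":0,"jaw":0.05}]'
```

```text
time_s: 4.9
position: [0.5385, 0.1879, 0.0606]
tcp_rot: [[-0.978, 0.207, 0.002], [0.207, 0.978, 0.0], [-0.001, 0.001, -1.0]]
force: [0.0, 0.3, -0.3]
opening: 0.134
grasp_force: 0.0
```

```bash
python3 -m jog '[{"tx":0,"ty":0,"tz":0,"roll":0,"jaw":0.05},{"tx":0,"ty":0,"tz":0,"roll":0,"jaw":0.05},{"tx":0,"ty":0.6,"tz":0,"roll":0,"jaw":0.05},{"tx":0,"ty":0.8,"tz":0,"roll":0,"jaw":0.05},{"tx":0,"ty":0.8,"tz":0,"roll":0,"jaw":0.05},{"tx":0,"ty":0.8,"tz":0,"roll":0,"jaw":0.05}]'
```

```text
time_s: 5.5
position: [0.5444, 0.2182, 0.0597]
tcp_rot: [[-0.978, 0.207, 0.0], [0.207, 0.978, 0.0], [-0.0, 0.0, -1.0]]
force: [-0.2, -0.1, -0.4]
opening: 0.051
grasp_force: 0.0
```

Run:
```python
from fit import *
np.set_printoptions(precision=4,suppress=True)
st=read_state(); c=capture("wrist"); save(c,"w4.png"); print(st["opening"],st["position"])
print("tips",proj(c,st["position"]-np.array([0,0,.019]),st))
s=capture("scene")
im=np.vstack([cv2.resize(c["img"][130:330,160:480],(640,400)),cv2.resize(s["img"][200:300,230:390],(640,400))])
im=cv2.resize(im,(480,600)); cv2.imwrite("pics/w4b.png",im[:,:,::-1])
```

```text
0.050724425723112865 [0.5444 0.2182 0.0597]
tips [np.float64(239.07927667527161), np.float64(319.63842549465465)]
```

View pics/w4b.png

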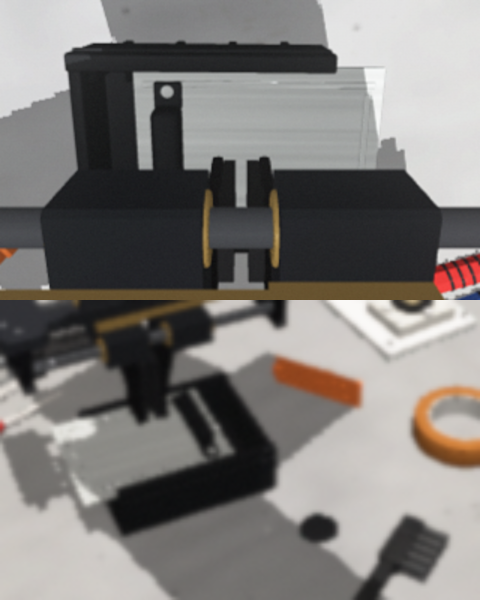

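The view shows the jaws closed beside the bar and above the cover, with the bar left behind at wrist col ~271. The fingers missed it. I'm checking the heights against both views.

Run:
```python
from fit import *
np.set_printoptions(precision=4,suppress=True)
st=read_state(); s=capture("scene"); c=capture("wrist"); g=landmark_of("wrist","cover_grip"); print(g[:2])
p=[.5405,.2031,-.2124]; j=.0199
T=W(st)
for y in (-.012,.012):
  for x in (-.0095,.0095):
    P=(T@[x,y*.0+np.sign(y)*.0022,.019,1])[:3]; print("tip",P,np.round(proj(s,P)[::-1],1),np.round(proj(c,P,st)[::-1],1))
for z in (.0375,.0515):
  for x in (-.025,.025):
    P=mv(p,[(x,-.036+j,z)])[0]; print("bar",P,np.round(proj(s,P)[::-1],1),np.round(proj(c,P,st)[::-1],1))
for y in (-.0575,.0575):
  for x in (-.047,.047):
    P=mv(p,[(x,y,.041)])[0]; print("lip",x,y,np.round(proj(s,P)[::-1],1),np.round(proj(c,P,st)[::-1],1))
a=cv2.resize(s["img"][215:275,245:330],(800,565),interpolation=cv2.INTER_CUBIC); cv2.imwrite("pics/s5.png",a[:,:,::-1])
```

```text
[{'point': [239.1, 273.3], 'p': 0.58}]
tip [0.5534 0.2145 0.0408] [279.8 241.8] [316.4 252.1]
tip [0.5348 0.2184 0.0407] [282.9 247.4] [316.3 225.7]
tip [0.5543 0.2188 0.0408] [277.8 242.4] [322.9 252.1]
tip [0.5357 0.2227 0.0407] [280.9 248. ] [323.  225.7]
bar [0.5127 0.1926 0.0375] [299.3 249.3] [270.7 200.5]
bar [0.5615 0.1821 0.0375] [290.6 235.1] [273.7 269.3]
bar [0.5127 0.1926 0.0515] [299.1 244.2] [267.  206.5]
bar [0.5615 0.1821 0.0515] [290.4 230.1] [270.5 279.7]
lip -0.047 -0.0575 [321.9 248.9] [201.8 167.5]
lip 0.047 -0.0575 [304.3 223.3] [215.8 299.4]
lip -0.047 0.0575 [268.4 265.5] [386.5 168.3]
lip 0.047 0.0575 [254.6 237. ] [377.7 299.9]
```

View pics/s5.png

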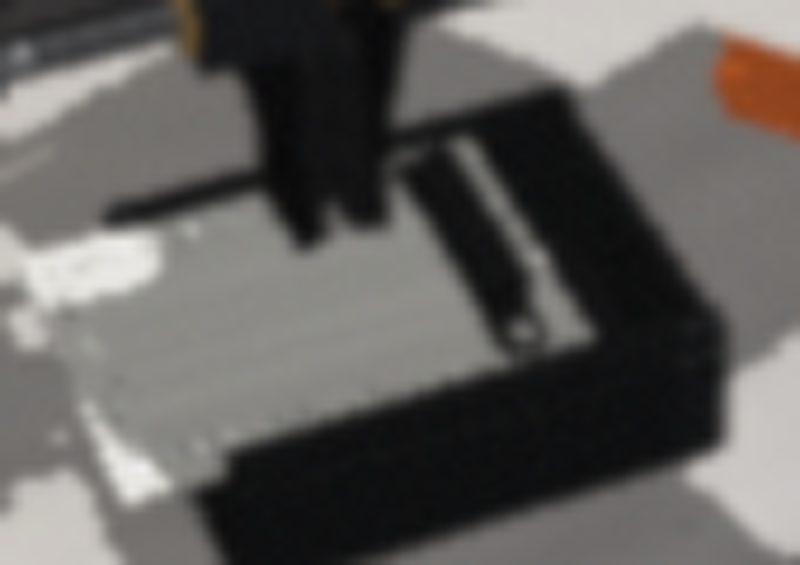

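Run:
```python
from fit import *
st=read_state(); print(tips_ahead, st["position"])
c=capture("wrist")
for d in (.0,.004,.008,.012,.016,.019):
  P=[(W(st)@[.0095,y,d,1])[:3] for y in(-.0022,.0022)]
  print(d,np.round([proj(c,p,st)[::-1] for p in P],1).tolist())
s=capture("scene")
for d in (0,.004,.008,.012,.016,.019):
  print(d,np.round([proj(s,(W(st)@[x,.0022,d,1])[:3])[::-1] for x in(-.0095,.0095)],1).tolist())
g=c["img"][215:262,300:340].mean(2).astype(int)
for r in range(0,47,3): print(215+r,g[r,::2])
```

```text
0.019 [0.54393826 0.21730009 0.0596496 ]
0.0 [[315.9, 236.6], [323.3, 236.6]]
0.004 [[316.0, 234.1], [323.2, 234.1]]
0.008 [[316.1, 231.7], [323.1, 231.7]]
0.012 [[316.2, 229.5], [323.1, 229.5]]
0.016 [[316.2, 227.3], [323.0, 227.3]]
0.019 [[316.3, 225.7], [323.0, 225.7]]
0 [[278.0, 235.4], [281.1, 240.9]]
0.004 [[278.1, 236.9], [281.2, 242.4]]
0.008 [[278.2, 238.4], [281.3, 243.9]]
0.012 [[278.3, 239.8], [281.4, 245.3]]
0.016 [[278.4, 241.3], [281.5, 246.8]]
0.019 [[278.5, 242.4], [281.6, 247.9]]
215 [170 169 167 168 168 168 170 168 168 168 166 166 167 168 167 167 167 167
 166 166]
218 [168 167 168 168 166 168 166 166 165 165 167 164 167 163 164 164 164 163
 162 163]
221 [169 170 169 167 169 167 165 166 166 166 166 167 166 165 166 166 165 165
 164 165]
224 [177 176 174 175 174 175 173 173 172 171 173 171 173 170 170 170 172 170
 168 169]
227 [168 168 167 167 167 167 170 169 167 168 167 168 165 166 166 165 164 164
 165 164]
230 [166 166 168 167 168 166 168 165 166 168 166 166 166 165 165 165 165 163
 163 166]
233 [163 165 163 150 163 160 161 161 159 160 161 160 159 162 162 159 160 159
 147 164]
236 [166  10  23  23  60 131 130 128 132 165 162 163 144 125 129 129 114  23
  25  19]
239 [153  23  23  25  27  28  27  30  63 169 164 166 114  29  32  31  30  26
  27  21]
242 [134  23  24  22  27  28  30  28  60 164 159 161 112  29  30  28  27  27
  28  25]
245 [ 42  26  21  24  27  29  29  28  61 166 162 162 113  28  30  29  31  26
  26  27]
248 [ 20  21  23  22  26  28  30  27  62 164 161 162 112  27  28  28  27  24
  22  27]
251 [ 22  23  26  22  30  27  27  29  61 165 162 162 110  28  29  31  28  25
  23  23]
254 [ 19  21  22  22  29  28  26  24  43 168 163 167  97  30  28  29  33  26
  22  24]
257 [ 57  20  22  26  28  25  29  26  43 173 167 168  76  27  26  26  30  27
  24  21]
260 [ 75  20  22  28  29  27  24  27  42 171 165 170  75  27  26  29  28  27
  23  18]
```

Both views put the real fingertips roughly 15 mm higher than the nominal 19 mm ahead, which also explains the miss over the 51.5 mm bar. I'll go back over the bar and come down in small, force-checked steps.

```bash
python3 -m jog '[{"tx":0,"ty":0,"tz":-2,"roll":0,"jaw":0.4},{"tx":0,"ty":-3.1,"tz":0,"roll":0,"jaw":0.4},{"tx":0,"ty":0,"tz":0,"roll":0,"jaw":0.4},{"tx":0,"ty":0,"tz":0,"roll":0,"jaw":0.4},{"tx":0,"ty":0,"tz":0,"roll":0,"jaw":0.4},{"tx":0,"ty":0,"tz":2,"roll":0,"jaw":0.4},{"tx":0,"ty":0,"tz":0.4,"roll":0,"jaw":0.4},{"tx":0,"ty":0,"tz":0,"roll":0,"jaw":0.4}]'; python3 -m jog '[{"tx":0,"ty":0,"tz":0.3,"roll":0,"jaw":0.4},{"tx":0,"ty":0,"tz":0,"roll":0,"jaw":0.4}]'
```

```text
time_s: 6.65
position: [0.5369, 0.1872, 0.0548]
tcp_rot: [[-0.978, 0.207, -0.002], [0.207, 0.978, -0.0], [0.002, -0.001, -1.0]]
force: [-0.5, 0.4, 0.1]
opening: 0.399
grasp_force: 0.0
time_s: 6.85
position: [0.5379, 0.1871, 0.0528]
tcp_rot: [[-0.978, 0.207, 0.0], [0.207, 0.978, 0.0], [-0.0, 0.0, -1.0]]
force: [0.0, 0.1, -0.5]
opening: 0.399
grasp_force: 0.0
```

```bash
python3 -m jog '[{"tx":0,"ty":0,"tz":0.3,"roll":0,"jaw":0.4},{"tx":0,"ty":0,"tz":0,"roll":0,"jaw":0.4}]';python3 -m jog '[{"tx":0,"ty":0,"tz":0.3,"roll":0,"jaw":0.4},{"tx":0,"ty":0,"tz":0,"roll":0,"jaw":0.4}]'; python3 -m jog '[{"tx":0,"ty":0,"tz":0,"roll":0,"jaw":0.05},{"tx":0,"ty":0,"tz":0,"roll":0,"jaw":0.05},{"tx":0,"ty":0,"tz":0,"roll":0,"jaw":0.05},{"tx":0,"ty":0,"tz":0,"roll":0,"jaw":0.05},{"tx":0,"ty":0,"tz":0,"roll":0,"jaw":0.05},{"tx":0,"ty":0,"tz":0,"roll":0,"jaw":0.05},{"tx":0,"ty":0,"tz":0,"roll":0,"jaw":0.05}]'
```

```text
time_s: 7.05
position: [0.5377, 0.1869, 0.0497]
tcp_rot: [[-0.978, 0.207, -0.0], [0.207, 0.978, 0.0], [0.0, 0.0, -1.0]]
force: [-0.0, 0.0, 0.2]
opening: 0.399
grasp_force: 0.0
time_s: 7.25
position: [0.5375, 0.1868, 0.0465]
tcp_rot: [[-0.978, 0.207, -0.001], [0.207, 0.978, -0.0], [0.0, -0.0, -1.0]]
force: [0.4, 0.0, 0.1]
opening: 0.4
grasp_force: 0.0
time_s: 7.95
position: [0.5378, 0.1869, 0.0468]
tcp_rot: [[-0.978, 0.207, 0.0], [0.207, 0.978, 0.0], [-0.0, 0.0, -1.0]]
force: [-0.5, 0.8, 0.1]
opening: 0.125
grasp_force: 30.0
```

Gripped at 30 N. Sliding the cover open.

```bash
python3 -m jog '[{"tx":0,"ty":0.6,"tz":0,"roll":0,"jaw":0.05},{"tx":0,"ty":1.2,"tz":0,"roll":0,"jaw":0.05},{"tx":0,"ty":1.2,"tz":0,"roll":0,"jaw":0.05},{"tx":0,"ty":1.2,"tz":0,"roll":0,"jaw":0.05},{"tx":0,"ty":1.2,"tz":0,"roll":0,"jaw":0.05},{"tx":0,"ty":1.2,"tz":0,"roll":0,"jaw":0.05},{"tx":0,"ty":0.6,"tz":0,"roll":0,"jaw":0.05},{"tx":0,"ty":0,"tz":0,"roll":0,"jaw":0.05}]'; python3 -m jog '[{"tx":0,"ty":0,"tz":0,"roll":0,"jaw":0.35},{"tx":0,"ty":0,"tz":0,"roll":0,"jaw":0.35},{"tx":0,"ty":0,"tz":-2,"roll":0,"jaw":0.35},{"tx":0,"ty":0,"tz":-4,"roll":0,"jaw":0.35},{"tx":0,"ty":0,"tz":-4,"roll":0,"jaw":0.6},{"tx":0,"ty":-3,"tz":-4,"roll":0,"jaw":0.6},{"tx":0,"ty":-3,"tz":-3,"roll":0,"jaw":0.6},{"tx":0,"ty":0,"tz":0,"roll":0,"jaw":0.6}]'
python3 - <<'E'
from h import *
np.set_printoptions(precision=4,suppress=True)
c,st=look("wrist","w6.png"); print(st["position"])
E
```

```text
time_s: 8.75
position: [0.5535, 0.2588, 0.0468]
tcp_rot: [[-0.978, 0.206, 0.002], [0.206, 0.978, 0.001], [-0.002, 0.002, -1.0]]
force: [2.1, 1.1, -0.5]
opening: 0.132
grasp_force: 30.0
time_s: 9.55
position: [0.5413, 0.1963, 0.2211]
tcp_rot: [[-0.978, 0.21, 0.006], [0.21, 0.978, 0.0], [-0.006, 0.002, -1.0]]
force: [0.6, 0.9, -0.4]
opening: 0.577
grasp_force: 0.0
carrier [174.1 323.5] 0.92 [0.5355 0.203  0.    ]
carrier [177.9 322.6] 0.39 [0.5403 0.2007 0.    ]
cover_grip [185.3 372.8] 0.62 [0.5528 0.2582 0.0445]
rack [165.6  41.7] 0.77 [ 0.4469 -0.1544  0.    ]
board [179.7 357.7] 0.65 [0.5482 0.2441 0.019 ]
board [206.9 224.5] 0.62 [0.547  0.0693 0.019 ]
board [167.8  30.6] 0.61 [ 0.4474 -0.151   0.019 ]
[0.5413 0.1963 0.2211]
```

View pics/w6.png

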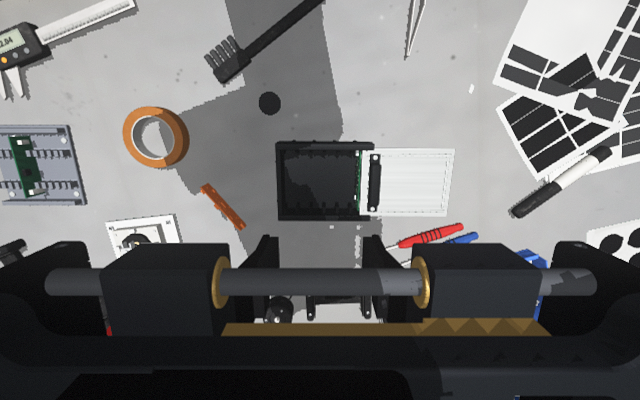

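The cover is open: the grip bar is now at (374,183) and board_1's green edge is at (358,180) in the end bay. The inside of the box is clear. Moving over the rack.

```bash
python3 -m jog '[{"tx":0.3,"ty":-4.5,"tz":0,"roll":0,"jaw":0.6},{"tx":0.3,"ty":-4.5,"tz":0,"roll":0,"jaw":0.6},{"tx":0.3,"ty":-4.5,"tz":0,"roll":0,"jaw":0.6},{"tx":0.3,"ty":-4.5,"tz":0,"roll":0,"jaw":0.6},{"tx":0.3,"ty":-4.5,"tz":0,"roll":0,"jaw":0.6},{"tx":0.3,"ty":-4.5,"tz":0,"roll":0,"jaw":0.6},{"tx":0.3,"ty":-4.5,"tz":0,"roll":0,"jaw":0.6},{"tx":0,"ty":-4.5,"tz":0,"roll":0,"jaw":0.6}]'; python3 -m jog '[{"tx":0,"ty":0,"tz":0,"roll":0,"jaw":0.6},{"tx":0,"ty":0,"tz":0,"roll":0,"jaw":0.6}]'
python3 - <<'E'
from fit import *
np.set_printoptions(precision=4,suppress=True)
V=[]
for n in ["wrist","scene","top"]:
    c,st=look(n,f"r_{n}.png",("rack","board")); 
    t=trace(n,"rack"); b=trace(n,"board")
    print(n,t and (t[0]["bbox"],t[0]["p"]),[(x["bbox"],x["p"]) for x in b[:3]])
    m=t[0]["pixels"].copy() if t else np.zeros((400,640),bool)
    for x in b:
        l,tp,w,h=x["bbox"]; L,T,Wd,H=t[0]["bbox"]
        if L-5<l+w/2<L+Wd+5 and T-5<tp+h/2<T+H+5: m|=x["pixels"]
    ign=np.zeros((400,640),bool)
    if n=="wrist": ign[232:]=True
    V.append((c,st,m,ign))
B=lambda p:[blk(-.052,.052,-.049,.049,0,.006),blk(-.0485,.0485,-.049,.049,0,.0185),]
for vs in ([0],[1],[2]):
    for p0 in ([.446,-.15,-.2],[.446,-.15,-.2+np.pi/2]): print(vs,fit([V[i] for i in vs],B,np.array(p0)))
E
```

```text
time_s: 10.65
position: [0.444, -0.1498, 0.2156]
tcp_rot: [[-0.978, 0.206, -0.002], [0.206, 0.978, 0.002], [0.003, 0.001, -1.0]]
force: [-0.0, -0.4, -0.0]
opening: 0.598
grasp_force: 0.0
time_s: 10.85
position: [0.4447, -0.1494, 0.2157]
tcp_rot: [[-0.978, 0.21, -0.002], [0.21, 0.978, 0.002], [0.002, 0.001, -1.0]]
force: [0.1, -0.4, -0.8]
opening: 0.597
grasp_force: 0.0
rack [182.  314.8] 0.88 [ 0.4441 -0.1556  0.    ]
board [185.2 321.1] 0.75 [ 0.446  -0.1477  0.019 ]
board [223.8 493.7] 0.66 [0.5433 0.0607 0.019 ]
wrist ([274.6, 145.0, 83.4, 79.4], 0.63) [([621.0, 176.2, 18.1, 53.6], 0.92), ([478.8, 199.1, 35.4, 50.0], 0.82), ([311.0, 154.2, 11.3, 60.8], 0.66)]
rack [219.1 432.6] 0.74 [ 0.4413 -0.1587  0.    ]
board [226.6 335.7] 0.82 [0.5439 0.0698 0.019 ]
board [211.7 426.5] 0.62 [ 0.4558 -0.148   0.019 ]
board [177.1 327.8] 0.61 [ 0.7313 -0.0526  0.019 ]
scene ([403.4, 200.9, 53.7, 34.0], 0.58) [([312.7, 169.0, 30.1, 7.8], 0.7), ([419.4, 204.2, 21.2, 17.3], 0.6), ([319.1, 218.2, 34.7, 18.4], 0.49)]
rack [252.3 384.3] 0.64 [ 0.4429 -0.1448  0.    ]
rack [216.9 257. ] 0.32 [0.5397 0.2081 0.    ]
board [142.7 353.4] 0.64 [ 0.7481 -0.0601  0.019 ]
board [210.1 241. ] 0.62 [0.5565 0.2499 0.019 ]
board [215.5 309.6] 0.62 [0.5424 0.062  0.019 ]
top ([365.4, 239.2, 35.9, 29.3], 0.53) [([300.9, 202.9, 13.3, 21.5], 0.59), ([240.8, 198.5, 4.8, 27.2], 0.47)]
[0] (array([ 0.4483, -0.1544, -0.2107]), np.float64(0.06169138529504581))
[0] (array([ 0.4456, -0.1543,  1.3588]), np.float64(0.07410867196014326))
[1] (array([ 0.4495, -0.152 , -0.1627]), np.float64(0.20781134856300665))
[1] (array([ 0.4469, -0.1562,  1.354 ]), np.float64(0.20839469808541977))
[2] (array([ 0.4499, -0.1457, -0.2084]), np.float64(0.8933697881066303))
[2] (array([ 0.4427, -0.1492,  1.3981]), np.float64(0.8918169209431346))
```

View pics/r_wrist.png

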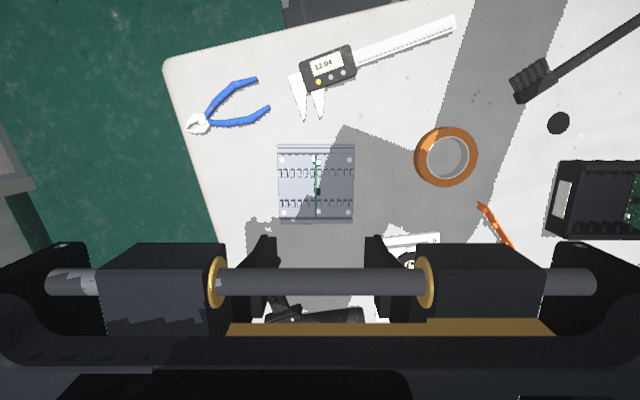

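The rack is at (275–353, 145–223). The board's edge stands in it at col ~316, rows 154–215, with its black chip on the right side at about (319,187). The rack is aligned with the tool (yaw −0.21). Before grasping, I'll calibrate the true fingertip length with a gentle touch on the free bench between the rack and the tape.

```bash
python3 -m jog '[{"tx":0,"ty":4.2,"tz":0,"roll":0,"jaw":0.1},{"tx":0,"ty":4.2,"tz":2,"roll":0,"jaw":0.1},{"tx":0,"ty":0,"tz":4.5,"roll":0,"jaw":0.1},{"tx":0,"ty":0,"tz":4.5,"roll":0,"jaw":0.1},{"tx":0,"ty":0,"tz":4.5,"roll":0,"jaw":0.1},{"tx":0,"ty":0,"tz":4.2,"roll":0,"jaw":0.1},{"tx":0,"ty":0,"tz":0,"roll":0,"jaw":0.1}]'; for i in 1 2 3 4; do echo; done; python3 -m jog '[{"tx":0,"ty":0,"tz":0.3,"roll":0,"jaw":0.1},{"tx":0,"ty":0,"tz":0.2,"roll":0,"jaw":0.1},{"tx":0,"ty":0,"tz":0,"roll":0,"jaw":0.1}]'
```

```text
time_s: 12.3
position: [0.4586, -0.0657, 0.0144]
tcp_rot: [[-0.978, 0.208, -0.012], [0.208, 0.978, 0.005], [0.013, 0.002, -1.0]]
force: [-0.2, 0.1, 0.1]
opening: 0.119
grasp_force: 0.0




time_s: 12.6
position: [0.4641, -0.0677, 0.0171]
tcp_rot: [[-0.978, 0.207, 0.005], [0.207, 0.978, -0.002], [-0.005, -0.001, -1.0]]
force: [0.7, 0.2, 0.1]
opening: 0.097
grasp_force: 0.0
```

```bash
python3 -m jog '[{"tx":0,"ty":0,"tz":0,"roll":0,"jaw":0.1},{"tx":0,"ty":0,"tz":0,"roll":0,"jaw":0.1}]';python3 -m jog '[{"tx":0,"ty":0,"tz":0.3,"roll":0,"jaw":0.1},{"tx":0,"ty":0,"tz":0,"roll":0,"jaw":0.1}]';python3 -m jog '[{"tx":0,"ty":0,"tz":0.3,"roll":0,"jaw":0.1},{"tx":0,"ty":0,"tz":0,"roll":0,"jaw":0.1}]'
```

```text
time_s: 12.8
position: [0.4634, -0.0674, 0.0163]
tcp_rot: [[-0.978, 0.207, 0.003], [0.207, 0.978, -0.001], [-0.003, -0.001, -1.0]]
force: [0.7, -0.2, 0.2]
opening: 0.096
grasp_force: 0.0
time_s: 13.0
position: [0.4625, -0.0671, 0.0119]
tcp_rot: [[-0.978, 0.207, 0.0], [0.207, 0.978, -0.0], [-0.0, -0.0, -1.0]]
force: [-0.3, 0.9, -1.1]
opening: 0.097
grasp_force: 0.0
time_s: 13.2
position: [0.4622, -0.067, 0.0084]
tcp_rot: [[-0.978, 0.207, -0.001], [0.207, 0.978, 0.0], [0.001, 0.0, -1.0]]
force: [-0.1, -0.9, -0.3]
opening: 0.102
grasp_force: 0.0
```

```bash
python3 -m jog '[{"tx":0,"ty":0,"tz":0.2,"roll":0,"jaw":0.1},{"tx":0,"ty":0,"tz":0,"roll":0,"jaw":0.1}]';python3 -m jog '[{"tx":0,"ty":0,"tz":0.15,"roll":0,"jaw":0.1},{"tx":0,"ty":0,"tz":0,"roll":0,"jaw":0.1}]';python3 -m jog '[{"tx":0,"ty":0,"tz":0.1,"roll":0,"jaw":0.1},{"tx":0,"ty":0,"tz":0,"roll":0,"jaw":0.1}]'
```

```text
time_s: 13.4
position: [0.4623, -0.067, 0.0064]
tcp_rot: [[-0.978, 0.207, -0.001], [0.207, 0.978, 0.0], [0.001, 0.0, -1.0]]
force: [0.7, 1.5, -0.1]
opening: 0.104
grasp_force: 0.0
time_s: 13.6
position: [0.4624, -0.067, 0.0051]
tcp_rot: [[-0.978, 0.207, -0.0], [0.207, 0.978, 0.0], [0.0, 0.0, -1.0]]
force: [-0.3, 0.2, -0.7]
opening: 0.099
grasp_force: 0.0
time_s: 13.8
position: [0.4624, -0.0671, 0.0042]
tcp_rot: [[-0.978, 0.207, -0.0], [0.207, 0.978, 0.0], [0.0, 0.0, -1.0]]
force: [0.8, -0.0, -0.2]
opening: 0.104
grasp_force: 0.0
```

```bash
python3 -m jog '[{"tx":0,"ty":0,"tz":0.1,"roll":0,"jaw":0.1},{"tx":0,"ty":0,"tz":0,"roll":0,"jaw":0.1}]';python3 -m jog '[{"tx":0,"ty":0,"tz":0.1,"roll":0,"jaw":0.1},{"tx":0,"ty":0,"tz":0,"roll":0,"jaw":0.1}]';python3 -m jog '[{"tx":0,"ty":0,"tz":0.1,"roll":0,"jaw":0.1},{"tx":0,"ty":0,"tz":0,"roll":0,"jaw":0.1}]'
```

```text
time_s: 14.0
position: [0.4625, -0.067, 0.0032]
tcp_rot: [[-0.978, 0.207, 0.0], [0.207, 0.978, 0.0], [-0.0, 0.0, -1.0]]
force: [0.8, 0.7, 0.1]
opening: 0.098
grasp_force: 0.0
time_s: 14.2
position: [0.4624, -0.067, 0.0022]
tcp_rot: [[-0.978, 0.207, -0.0], [0.207, 0.978, 0.0], [0.0, 0.0, -1.0]]
force: [-0.9, 0.4, -0.6]
opening: 0.103
grasp_force: 0.0
time_s: 14.4
position: [0.4624, -0.067, 0.0012]
tcp_rot: [[-0.978, 0.207, -0.0], [0.207, 0.978, 0.0], [0.0, 0.0, -1.0]]
force: [1.0, 0.5, 0.9]
opening: 0.1
grasp_force: 0.0
```

```bash
python3 -m jog '[{"tx":0,"ty":0,"tz":0.1,"roll":0,"jaw":0.1},{"tx":0,"ty":0,"tz":0,"roll":0,"jaw":0.1}]';python3 -m jog '[{"tx":0,"ty":0,"tz":0.1,"roll":0,"jaw":0.1},{"tx":0,"ty":0,"tz":0,"roll":0,"jaw":0.1}]'
```

```text
time_s: 14.6
position: [0.4624, -0.067, 0.0002]
tcp_rot: [[-0.978, 0.207, -0.0], [0.207, 0.978, 0.0], [0.0, 0.0, -1.0]]
force: [-0.2, -0.1, -0.8]
opening: 0.103
grasp_force: 0.0
time_s: 14.8
position: [0.4624, -0.067, -0.0009]
tcp_rot: [[-0.978, 0.207, -0.0], [0.207, 0.978, 0.0], [0.0, 0.0, -1.0]]
force: [-0.1, -0.7, -0.2]
opening: 0.102
grasp_force: 0.0
```

Run:
```python
from h import *
st=read_state(); s=capture("scene"); P=st["position"]
print(P,[np.round(proj(s,P-np.array([0,0,d]))[::-1],1) for d in (0,.019)],np.round(proj(s,[P[0],P[1],0])[::-1],1))
u,v=np.round(proj(s,[P[0],P[1],.01])[::-1]).astype(int)
a=cv2.resize(s["img"][v-35:v+25,u-40:u+40],(640,480),interpolation=cv2.INTER_CUBIC)
c=capture("wrist")["img"][200:260,280:360]
cv2.imwrite("pics/t.png",np.hstack([a,cv2.resize(c,(160,120))[[*range(120)]+[0]*360]])[:,:,::-1]); print(u,v)
```

```text
[ 0.46241265 -0.0670318  -0.00085464] [array([401. , 228.9]), array([400., 235.])] [401.  228.6]
402 225
```

View pics/t.png

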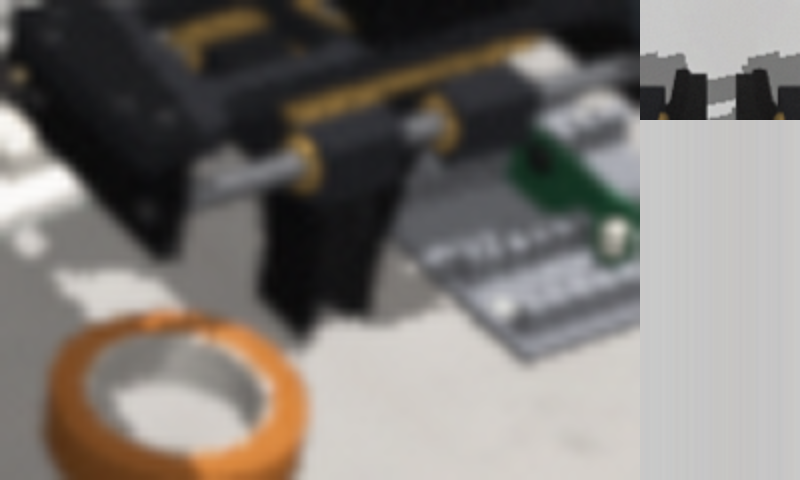

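The picture shows the fingertips at about (300,345) in the crop, practically at the bench. The measured tip length therefore looks like 0–3 mm. Two more touches will settle it.

```bash
python3 -m jog '[{"tx":0,"ty":0,"tz":0.1,"roll":0,"jaw":0.1},{"tx":0,"ty":0,"tz":0,"roll":0,"jaw":0.1}]' | grep -E 'pos|force';python3 -m jog '[{"tx":0,"ty":0,"tz":0.1,"roll":0,"jaw":0.1},{"tx":0,"ty":0,"tz":0,"roll":0,"jaw":0.1}]'| grep -E 'pos|force'
```

```text
position: [0.4626, -0.0671, -0.0014]
force: [-0.5, -0.4, 3.8]
grasp_force: 2.1
position: [0.4626, -0.0671, -0.0014]
force: [-2.0, 0.3, 14.8]
grasp_force: 7.1
```

Contact. The real fingertips are about 1.4 mm behind the reported TCP, so tip z = TCP z + 1.4 mm. Raising and hovering over the board for a close measurement.

```bash
python3 -m jog '[{"tx":0,"ty":0,"tz":-3.4,"roll":0,"jaw":0.1},{"tx":0,"ty":0,"tz":-3.5,"roll":0,"jaw":0.4},{"tx":0,"ty":0,"tz":-3.5,"roll":0,"jaw":0.4},{"tx":-0.3,"ty":-4.3,"tz":0,"roll":0,"jaw":0.4},{"tx":-0.3,"ty":-4.3,"tz":0,"roll":0,"jaw":0.4},{"tx":0,"ty":0,"tz":0,"roll":0,"jaw":0.4},{"tx":0,"ty":0,"tz":0,"roll":0,"jaw":0.4},{"tx":0,"ty":0,"tz":0,"roll":0,"jaw":0.4}]'
python3 - <<'E'
from fit import *
np.set_printoptions(precision=4,suppress=True)
c,st=look("wrist","b1.png",("rack","board")); print(st["position"])
b=trace("wrist","board"); t=trace("wrist","rack")
for x in b[:3]: print(x["bbox"],x["p"])
hsv=cv2.cvtColor(c["img"],cv2.COLOR_RGB2HSV)
m=(hsv[...,0]>50)&(hsv[...,0]<90)&(hsv[...,1]>100); m[:,:270]=0;m[:,370:]=0;m[240:]=0;m[:100]=0
ys,xs=np.nonzero(m); print(m.sum(), ys.min() if len(ys) else 0, ys.max() if len(ys) else 0)
for r in range(120,240,8): q=np.nonzero(m[r])[0]; print(r,(q.min(),q.max(),len(q)) if len(q) else None)
if t:
  M=t[0]["pixels"].copy()
  for x in b:
    if 270<x["bbox"][0]<370: M|=x["pixels"]
  ign=np.zeros((400,640),bool); ign[232:]=True
  print(t[0]["bbox"],fit([(c,st,M,ign)],lambda p:[blk(-.052,.052,-.049,.049,0,.006),blk(-.0485,.0485,-.049,.049,0,.0185)],np.array([.4475,-.154,-.21])))
for x in (-.0375,.0375):
  for yy in (-.001,.001): print(np.round(proj(c,mv([.4483,-.1544,-.2107],[(x,yy,.032)])[0],st)[::-1],1))
E
```

```text
time_s: 16.1
position: [0.4498, -0.1514, 0.1009]
tcp_rot: [[-0.978, 0.207, -0.002], [0.207, 0.978, 0.001], [0.002, 0.001, -1.0]]
force: [-0.6, 0.2, 0.1]
opening: 0.395
grasp_force: 0.0
rack [203.9 315.6] 0.57 [ 0.4475 -0.1547  0.    ]
board [205. 320.] 0.74 [ 0.4441 -0.1498  0.019 ]
[ 0.4498 -0.1514  0.1009]
[309.5, 161.5, 13.3, 87.2] 0.96
[544.8, 229.3, 17.2, 17.5] 0.7
98 164 239
120 None
128 None
136 None
144 None
152 None
160 None
168 (np.int64(314), np.int64(314), 1)
176 (np.int64(314), np.int64(314), 1)
184 (np.int64(314), np.int64(314), 1)
192 (np.int64(313), np.int64(315), 3)
200 (np.int64(314), np.int64(314), 1)
208 (np.int64(314), np.int64(314), 1)
216 (np.int64(314), np.int64(315), 2)
224 (np.int64(314), np.int64(314), 1)
232 (np.int64(314), np.int64(314), 1)
[258.8, 147.0, 114.3, 114.6] (array([ 0.4478, -0.1549, -0.2023]), np.float64(0.050789718179002796))
[314.3 170.2]
[316.8 170.2]
[314.7 256.4]
[317.  256.4]
```

Run:
```python
from fit import *
st=read_state(); c=capture("wrist"); img=cv2.imread("pics/b1.png")[:,:,::-1]
p=[.4478,-.1549,-.2085]
for sh in (0,-.003,-.006):
  print(sh,[np.round(proj(c,mv(p,[(x+sh,y,z)])[0],st)[::-1],1).tolist() for x,y,z in((-.0375,0,.032),(-.0375,0,.006),(.0375,0,.032),(0.004,.0058-.004,.02),(-.0375,.0058,.02))])
b=trace("wrist","board")[0]; print(b["bbox"])
for r in list(range(156,180,2))+list(range(184,256,6)): 
    q=np.nonzero(b["pixels"][r])[0]; print(r,(q.min(),q.max()) if len(q) else None,[tuple(int(v) for v in img[r,k]) for k in range(310,324,2)])
```

```text
0 [[314.7, 168.7], [315.2, 164.1], [315.1, 255.1], [317.2, 213.9], [321.9, 166.5]]
-0.003 [[314.7, 165.0], [315.2, 160.7], [315.1, 251.9], [317.2, 210.6], [321.9, 162.9]]
-0.006 [[314.7, 161.2], [315.2, 157.3], [315.0, 248.7], [317.2, 207.3], [321.9, 159.3]]
[308.6, 163.0, 13.6, 87.9]
156 None [(195, 200, 210), (191, 196, 207), (194, 199, 209), (193, 197, 208), (194, 198, 209), (194, 199, 210), (192, 197, 207)]
158 None [(190, 195, 206), (187, 192, 202), (188, 194, 204), (189, 194, 204), (189, 195, 203), (190, 194, 204), (188, 193, 202)]
160 None [(136, 139, 148), (131, 135, 144), (134, 138, 147), (131, 137, 148), (131, 136, 147), (132, 136, 145), (130, 133, 143)]
162 None [(125, 128, 136), (140, 142, 150), (107, 115, 118), (112, 114, 122), (120, 124, 131), (155, 160, 169), (167, 171, 180)]
164 (np.int64(310), np.int64(315)) [(244, 246, 245), (246, 247, 247), (36, 70, 55), (176, 179, 188), (192, 197, 207), (192, 197, 207), (192, 196, 206)]
166 (np.int64(310), np.int64(315)) [(255, 255, 255), (255, 255, 255), (30, 72, 49), (176, 178, 187), (190, 194, 205), (192, 197, 206), (192, 197, 
[... 2000 characters left out ...]
p.int64(315)) [(68, 71, 76), (71, 71, 77), (38, 85, 60), (98, 97, 106), (69, 72, 76), (69, 71, 76), (82, 84, 91)]
232 (np.int64(313), np.int64(315)) [(105, 108, 115), (108, 110, 119), (37, 85, 60), (101, 101, 109), (107, 111, 118), (102, 106, 113), (95, 99, 106)]
238 (np.int64(314), np.int64(321)) [(105, 107, 115), (107, 108, 118), (35, 82, 58), (128, 127, 124), (131, 130, 127), (130, 128, 126), (104, 106, 114)]
244 (np.int64(314), np.int64(321)) [(104, 106, 114), (108, 110, 119), (28, 77, 52), (193, 189, 186), (188, 187, 182), (183, 182, 177), (96, 101, 109)]
250 (np.int64(314), np.int64(315)) [(66, 67, 73), (66, 67, 73), (38, 85, 61), (66, 65, 74), (66, 68, 73), (64, 67, 72), (66, 69, 74)]
```

The close measurement is consistent: the laminate's top edge lies at col 314.6 (0.1 mm from the rack fit), and the near end is where it should be. The chip sits on the +tool-y side. The grip point is (0.4522, −0.1535), with tips at z ≈ 20 mm.

```bash
python3 -m jog '[{"tx":-0.28,"ty":-0.16,"tz":2,"roll":0,"jaw":0.35},{"tx":0,"ty":0,"tz":3,"roll":0,"jaw":0.35},{"tx":0,"ty":0,"tz":2,"roll":0,"jaw":0.35},{"tx":0,"ty":0,"tz":0.6,"roll":0,"jaw":0.35},{"tx":0,"ty":0,"tz":0,"roll":0,"jaw":0.35},{"tx":0,"ty":0,"tz":0,"roll":0,"jaw":0.35},{"tx":0,"ty":0,"tz":0,"roll":0,"jaw":0.35}]'
```

```text
time_s: 17.15
position: [0.4536, -0.1549, 0.0262]
tcp_rot: [[-0.978, 0.207, 0.002], [0.207, 0.978, -0.001], [-0.002, -0.001, -1.0]]
force: [-0.3, -0.8, -0.4]
opening: 0.353
grasp_force: 0.0
```

```bash
python3 -m jog '[{"tx":0,"ty":0,"tz":0.7,"roll":0,"jaw":0.35},{"tx":0,"ty":0,"tz":0,"roll":0,"jaw":0.35},{"tx":0,"ty":0,"tz":0,"roll":0,"jaw":0.35},{"tx":0,"ty":0,"tz":0,"roll":0,"jaw":0.35}]'
```

```text
time_s: 17.55
position: [0.4529, -0.1546, 0.0183]
tcp_rot: [[-0.978, 0.207, 0.0], [0.207, 0.978, -0.0], [-0.0, -0.0, -1.0]]
force: [0.5, -0.7, 0.3]
opening: 0.348
grasp_force: 0.0
```

```bash
python3 -m jog '[{"tx":0,"ty":0.1,"tz":0,"roll":0,"jaw":0.35},{"tx":0,"ty":0,"tz":0,"roll":0,"jaw":0.2},{"tx":0,"ty":0,"tz":0,"roll":0,"jaw":0.12},{"tx":0,"ty":0,"tz":0,"roll":0,"jaw":0.05},{"tx":0,"ty":0,"tz":0,"roll":0,"jaw":0.02},{"tx":0,"ty":0,"tz":0,"roll":0,"jaw":0.02},{"tx":0,"ty":0,"tz":0,"roll":0,"jaw":0.02},{"tx":0,"ty":0,"tz":0,"roll":0,"jaw":0.02}]'
```

```text
time_s: 18.35
position: [0.4531, -0.154, 0.0183]
tcp_rot: [[-0.978, 0.207, 0.0], [0.207, 0.978, -0.001], [-0.0, -0.0, -1.0]]
force: [-1.5, -3.6, 1.0]
opening: 0.063
grasp_force: 29.7
```

Gripped at the expected 6.4 mm width with 30 N. Drawing it straight up.

```bash
python3 -m jog '[{"tx":0,"ty":0,"tz":-0.7,"roll":0,"jaw":0.02},{"tx":0,"ty":0,"tz":-1,"roll":0,"jaw":0.02},{"tx":0,"ty":0,"tz":-1.3,"roll":0,"jaw":0.02},{"tx":0,"ty":0,"tz":-2,"roll":0,"jaw":0.02},{"tx":0,"ty":0,"tz":-3,"roll":0,"jaw":0.02},{"tx":0,"ty":0,"tz":-3,"roll":0,"jaw":0.02},{"tx":0,"ty":0,"tz":-1.6,"roll":0,"jaw":0.02},{"tx":0,"ty":0,"tz":0,"roll":0,"jaw":0.02}]'
python3 - <<'E'
from h import *
np.set_printoptions(precision=4,suppress=True)
st=read_state(); print(st["position"],st["opening"],st["grasp_force"])
for n in ("scene","top","wrist"):
    c=capture(n); save(c,f"l_{n}.png")
    for x in trace(n,"board"): print(n,np.round(x["bbox"],1),round(x["p"],2),end=" ")
    print("grip expected",np.round(proj(c,st["position"],st)[::-1],1))
E
```

```text
time_s: 19.15
position: [0.4545, -0.1537, 0.1471]
tcp_rot: [[-0.978, 0.207, 0.005], [0.207, 0.978, -0.002], [-0.006, -0.001, -1.0]]
force: [0.1, -0.3, 0.1]
opening: 0.063
grasp_force: 29.7
[ 0.4545 -0.1537  0.1471] 0.06286311968939262 29.662452042102814
scene [321.  217.8  32.1  19.6] 0.82 scene [310.5 171.   29.    8.1] 0.71 scene [437.5 163.9  14.7  15.7] 0.66 grip expected [438.1 165.9]
top [239.5 200.8   6.6  22.4] 0.48 grip expected [398.3 246.9]
wrist [516.1 207.3  37.8  58.7] 0.97 wrist [307.8 171.4  18.5 134.1] 0.78 grip expected [319.6 251.2]
```

The board is firmly held and shows in the wrist view at cols 308–326. Carrying it across at height to over bay −8.5.

```bash
python3 -m jog '[{"tx":-0.1,"ty":3,"tz":0,"roll":0,"jaw":0.02},{"tx":-0.2,"ty":4.7,"tz":0,"roll":0,"jaw":0.02},{"tx":-0.2,"ty":4.8,"tz":0,"roll":0,"jaw":0.02},{"tx":-0.2,"ty":4.8,"tz":0,"roll":0,"jaw":0.02},{"tx":-0.2,"ty":4.8,"tz":0,"roll":0,"jaw":0.02},{"tx":-0.2,"ty":4.8,"tz":0,"roll":0,"jaw":0.02},{"tx":-0.2,"ty":4.7,"tz":0,"roll":0,"jaw":0.02},{"tx":-0.2,"ty":4.3,"tz":0,"roll":0,"jaw":0.02}]'; python3 -m jog '[{"tx":0,"ty":0,"tz":0,"roll":0,"jaw":0.02},{"tx":0,"ty":0,"tz":0,"roll":0,"jaw":0.02},{"tx":0,"ty":0,"tz":0,"roll":0,"jaw":0.02},{"tx":0,"ty":0,"tz":0,"roll":0,"jaw":0.02}]'
cat > chk.py <<'E'
from fit import *
np.set_printoptions(precision=4,suppress=True)
st=read_state(); c=capture("wrist"); save(c,"p1.png"); print(st["position"],st["opening"])
t=trace("wrist","carrier"); g=trace("wrist","cover_grip"); b=trace("wrist","board")
for n in ("carrier","carrier_floor","cover_grip"):
    for l in landmark_of("wrist",n)[:1]: print(n,l["p"],l["point"],atz(ray(c,l["point"],st),{"carrier":0,"carrier_floor":.005,"cover_grip":.0445}[n]))
ign=np.zeros((400,640),bool); ign[232:]=True
M=np.zeros((400,640),bool)
for x in t[:1]+g[:1]+b[:4]: 
    print(np.round(x["bbox"],1),round(x["p"],2))
    l,tt,w,h=x["bbox"]
    if l>200: M|=x["pixels"]
held=blk(-.0320,.0430,-.0064,.0036,-.0134,.0126)
def hp(m):
    q=np.array([proj(c,(W(st)@np.append(a,1))[:3],st) for a in held])[:,::-1]
    cv2.fillConvexPoly(m,cv2.convexHull((q*16).astype(np.int32)),1,cv2.LINE_8,4)
    return q
mm=np.zeros((400,640),np.uint8); print("held",np.round(hp(mm).min(0)),np.round(hp(mm).max(0)))
ign|=cv2.dilate(mm,np.ones((9,9)))>0
B=lambda p:[blk(-.047,.047,-.0575,.0575,0,.041),blk(-.0415,.0415,-.051+p[3],.057+p[3],.0345,.0375),blk(-.025,.025,-.042+p[3],-.030+p[3],.0345,.0515)]
print(fit([(c,st,M,ign)],B,np.array([.5405,.2031,-.2124,.0925])))
E
python3 chk.py
```

```text
time_s: 20.25
position: [0.5418, 0.1968, 0.143]
tcp_rot: [[-0.978, 0.207, -0.002], [0.207, 0.978, -0.0], [0.002, -0.001, -1.0]]
force: [0.9, -0.3, -0.5]
opening: 0.065
grasp_force: 29.7
time_s: 20.65
position: [0.5417, 0.1931, 0.1438]
tcp_rot: [[-0.978, 0.209, -0.002], [0.209, 0.978, -0.0], [0.002, -0.001, -1.0]]
force: [-0.6, -0.5, 0.3]
opening: 0.066
grasp_force: 29.7
[0.5417 0.1931 0.1438] 0.06562805639133433
carrier 0.82 [188.0, 325.2] [0.5359 0.2002 0.    ]
carrier_floor 0.89 [190.7, 329.9] [0.5387 0.2046 0.005 ]
cover_grip 0.89 [199.9, 391.5] [0.5499 0.2592 0.0445]
[270.4 143.7 224.2 100.6] 0.61
[374.7 158.1 121.1  84.2] 0.65
[310.1 174.6  16.7 132.1] 0.94
[362.7 160.6  11.   71.9] 0.77
[175.4 193.4  46.8  48.3] 0.73
held [307. 177.] [326. 310.]
(array([ 0.5409,  0.2032, -0.2154,  0.093 ]), np.float64(0.007757187711629587))
```

The box refit agrees at close range (0.5409, 0.2032, yaw −0.215, cover open 93 mm), and the held board projects where expected. Correcting, then lowering to just above the lips.

```bash
python3 -m jog '[{"tx":-0.3,"ty":0.26,"tz":1,"roll":0,"jaw":0.02},{"tx":0,"ty":0,"tz":3,"roll":0,"jaw":0.02},{"tx":0,"ty":0,"tz":2.5,"roll":0,"jaw":0.02},{"tx":0,"ty":0,"tz":1.5,"roll":0,"jaw":0.02},{"tx":0,"ty":0,"tz":0,"roll":0,"jaw":0.02},{"tx":0,"ty":0,"tz":0,"roll":0,"jaw":0.02},{"tx":0,"ty":0,"tz":0,"roll":0,"jaw":0.02},{"tx":0,"ty":0,"tz":0,"roll":0,"jaw":0.02}]'; python3 chk.py
```

```text
time_s: 21.8
position: [0.5465, 0.1966, 0.0653]
tcp_rot: [[-0.978, 0.207, 0.002], [0.207, 0.978, 0.0], [-0.002, 0.001, -1.0]]
force: [0.1, 0.5, -0.0]
opening: 0.067
grasp_force: 29.7
[0.5465 0.1966 0.0653] 0.06651531706034816
carrier 0.84 [205.6, 325.6] [0.538  0.2034 0.    ]
carrier_floor 0.8 [208.9, 324.1] [0.5389 0.2019 0.005 ]
cover_grip 0.81 [229.2, 411.7] [0.5532 0.2581 0.0445]
[236.8 145.4 321.6 126.1] 0.7
[237.6 146.3 320.3 123. ] 0.66
[373.  168.6  17.4  73.1] 0.82
[117.7 211.2  67.8  56.6] 0.82
[311.1 176.5  15.2 132.8] 0.63
held [307. 177.] [326. 310.]
(array([ 0.5399,  0.2035, -0.2171,  0.0932]), np.float64(0.00898512961049458))
```

```bash
python3 -m jog '[{"tx":0.1,"ty":-0.15,"tz":0.5,"roll":-0.007,"jaw":0.02},{"tx":0,"ty":0,"tz":0.8,"roll":0,"jaw":0.02},{"tx":0,"ty":0,"tz":0.6,"roll":0,"jaw":0.02},{"tx":0,"ty":0,"tz":0,"roll":0,"jaw":0.02},{"tx":0,"ty":0,"tz":0,"roll":0,"jaw":0.02},{"tx":0,"ty":0,"tz":0,"roll":0,"jaw":0.02},{"tx":0,"ty":0,"tz":0,"roll":0,"jaw":0.02},{"tx":0,"ty":0,"tz":0,"roll":0,"jaw":0.02}]'; python3 chk.py
```

```text
time_s: 22.95
position: [0.5445, 0.1952, 0.0454]
tcp_rot: [[-0.98, 0.2, 0.0], [0.2, 0.98, 0.0], [-0.0, 0.0, -1.0]]
force: [-0.1, -0.3, -0.6]
opening: 0.069
grasp_force: 29.7
[0.5445 0.1952 0.0454] 0.06946928644973598
carrier 0.97 [214.5, 326.3] [0.5369 0.2018 0.    ]
carrier_floor 0.75 [217.0, 325.4] [0.5371 0.201  0.005 ]
cover_grip 0.76 [243.2, 427.9] [0.553  0.2604 0.0445]
[232.8 152.5 354.6 152.9] 0.85
[397.8 172.1 187.6 124.2] 0.97
[382.5 177.6  20.5  66.7] 0.82
[308.2 173.7  18.1 132.6] 0.81
[ 98.5 224.3  87.8  87.5] 0.72
held [307. 177.] [326. 310.]
(array([ 0.5403,  0.2035, -0.2143,  0.0929]), np.float64(0.00837963792794405))
```

On target. Correcting the small yaw error and lowering gently into the bay.

```bash
python3 -m jog '[{"tx":0,"ty":0,"tz":0.3,"roll":0.013,"jaw":0.02},{"tx":0,"ty":0,"tz":0.7,"roll":0,"jaw":0.02},{"tx":0,"ty":0,"tz":0.7,"roll":0,"jaw":0.02},{"tx":0,"ty":0,"tz":0.5,"roll":0,"jaw":0.02},{"tx":0,"ty":0,"tz":0.2,"roll":0,"jaw":0.02},{"tx":0,"ty":0,"tz":0,"roll":0,"jaw":0.02},{"tx":0,"ty":0,"tz":0,"roll":0,"jaw":0.02}]'; python3 -m jog '[{"tx":0,"ty":0,"tz":0.2,"roll":0,"jaw":0.02},{"tx":0,"ty":0,"tz":0.1,"roll":0,"jaw":0.02},{"tx":0,"ty":0,"tz":0,"roll":0,"jaw":0.02},{"tx":0,"ty":0,"tz":0,"roll":0,"jaw":0.02}]'
```

```text
time_s: 24.0
position: [0.5441, 0.1951, 0.0211]
tcp_rot: [[-0.977, 0.213, -0.001], [0.213, 0.977, -0.0], [0.001, -0.0, -1.0]]
force: [-0.1, -0.6, 0.5]
opening: 0.065
grasp_force: 29.7
time_s: 24.4
position: [0.5441, 0.1952, 0.0182]
tcp_rot: [[-0.977, 0.213, -0.0], [0.213, 0.977, -0.0], [0.0, -0.0, -1.0]]
force: [-2.0, -0.1, -0.5]
opening: 0.069
grasp_force: 29.7
```

```bash
python3 -m jog '[{"tx":0,"ty":0,"tz":0.1,"roll":0,"jaw":0.02},{"tx":0,"ty":0,"tz":0,"roll":0,"jaw":0.02},{"tx":0,"ty":0,"tz":0,"roll":0,"jaw":0.02}]'; python3 chk.py | grep -v '^\['
```

```text
time_s: 24.7
position: [0.5442, 0.1952, 0.0174]
tcp_rot: [[-0.977, 0.213, -0.0], [0.213, 0.977, -0.0], [0.0, -0.0, -1.0]]
force: [-2.9, -0.1, 0.9]
opening: 0.068
grasp_force: 29.7
carrier 0.97 [229.3, 327.4] [0.5379 0.2018 0.    ]
carrier_floor 0.81 [233.2, 329.9] [0.5389 0.203  0.005 ]
cover_grip 0.88 [262.0, 445.7] [0.5516 0.2596 0.0445]
held [307. 177.] [326. 310.]
(array([ 0.5398,  0.2033, -0.2185,  0.0935]), np.float64(0.0114453891432309))
```

```bash
python3 -m jog '[{"tx":0.1,"ty":0,"tz":0.06,"roll":0,"jaw":0.02},{"tx":0,"ty":0,"tz":0,"roll":0,"jaw":0.02},{"tx":0,"ty":0,"tz":0,"roll":0,"jaw":0.02}]'; python3 -m jog '[{"tx":0,"ty":0,"tz":0,"roll":0,"jaw":0.09},{"tx":0,"ty":0,"tz":0,"roll":0,"jaw":0.12},{"tx":0,"ty":0,"tz":0,"roll":0,"jaw":0.2},{"tx":0,"ty":0,"tz":0,"roll":0,"jaw":0.25},{"tx":0,"ty":0,"tz":0,"roll":0,"jaw":0.25},{"tx":0,"ty":0,"tz":0,"roll":0,"jaw":0.25}]'; python3 -m jog '[{"tx":0,"ty":0,"tz":-1,"roll":0,"jaw":0.25},{"tx":0,"ty":0,"tz":-2,"roll":0,"jaw":0.25},{"tx":0,"ty":0,"tz":-3,"roll":0,"jaw":0.25},{"tx":0,"ty":0,"tz":-4,"roll":0,"jaw":0.4},{"tx":0,"ty":0,"tz":-4,"roll":0,"jaw":0.4},{"tx":0,"ty":0,"tz":0,"roll":0,"jaw":0.4},{"tx":0,"ty":0,"tz":0,"roll":0,"jaw":0.4}]'
python3 - <<'E'
from fit import *
np.set_printoptions(precision=4,suppress=True)
st=read_state(); c=capture("wrist"); save(c,"q1.png")
b=trace("wrist","board")
p=[.5402,.2034,-.2155]; R=lambda P:(P[0]-p[0])*np.cos(p[2])+(P[1]-p[1])*np.sin(p[2])
for x in b:
    l,t,w,h=x["bbox"]; print(np.round(x["bbox"],1),round(x["p"],2))
def show(x0,y0,z0=.005,z1=.031):
    q=np.array([proj(c,a,st)[::-1] for a in mv(p,blk(x0-.0375,x0+.0375,y0-.005,y0+.005,z0,z1))]); return np.round(np.r_[q.min(0),q.max(0)-q.min(0)],1)
print("expect b0",show(0,-.0085),"b1",show(0,.0425))
for l in landmark_of("wrist","board"): 
    P=atz(ray(c,l["point"],st),.018); print(l["p"],l["point"],P,"box",R(P),-(P[0]-p[0])*np.sin(p[2])+(P[1]-p[1])*np.cos(p[2]))
E
```

```text
time_s: 25.35
position: [0.5442, 0.1952, 0.0173]
tcp_rot: [[-0.977, 0.213, 0.002], [0.213, 0.977, -0.0], [-0.002, 0.0, -1.0]]
force: [-2.3, -1.3, 5.2]
opening: 0.061
grasp_force: 29.8
time_s: 25.95
position: [0.5435, 0.1954, 0.0165]
tcp_rot: [[-0.977, 0.213, 0.0], [0.213, 0.977, 0.0], [-0.0, 0.0, -1.0]]
force: [0.1, 0.3, 1.3]
opening: 0.238
grasp_force: 0.0
time_s: 26.65
position: [0.544, 0.1955, 0.1584]
tcp_rot: [[-0.977, 0.213, 0.003], [0.213, 0.977, 0.0], [-0.003, 0.001, -1.0]]
force: [-0.5, -1.1, 0.5]
opening: 0.393
grasp_force: 0.0
[179.1 193.6  53.4  49.8] 0.93
[314.3 155.6   8.6  62.1] 0.71
[359.8 154.3   8.3  72.7] 0.7
expect b0 [312.8 152.6  10.2  74.7] b1 [358.6 152.6  16.3  74.6]
0.88 [221.2, 203.7] [0.5461 0.0656 0.018 ] box 0.035219036126973156 -0.13335786573927336
0.56 [189.6, 365.4] [0.549  0.2441 0.018 ] box -8.33639867616285e-05 0.041625305750239476
```

The board is standing in its bay. The floor contact was felt at 5 N, and the trace at (314–323, 156–218) matches the model; board_1 is unmoved. Now gripping the bar to close the cover.

```bash
python3 -m jog '[{"tx":0.25,"ty":3.2,"tz":0,"roll":0,"jaw":0.4},{"tx":0.25,"ty":3.2,"tz":2,"roll":0,"jaw":0.4},{"tx":0,"ty":0,"tz":4,"roll":0,"jaw":0.4},{"tx":0,"ty":0,"tz":3.2,"roll":0,"jaw":0.4},{"tx":0,"ty":0,"tz":0,"roll":0,"jaw":0.4},{"tx":0,"ty":0,"tz":0,"roll":0,"jaw":0.4},{"tx":0,"ty":0,"tz":0,"roll":0,"jaw":0.4}]'; python3 -m jog '[{"tx":0,"ty":0,"tz":1.5,"roll":0,"jaw":0.4},{"tx":0,"ty":0,"tz":1,"roll":0,"jaw":0.4},{"tx":0,"ty":0,"tz":0,"roll":0,"jaw":0.4},{"tx":0,"ty":0,"tz":0,"roll":0,"jaw":0.4}]'
```

```text
time_s: 27.5
position: [0.5532, 0.259, 0.0658]
tcp_rot: [[-0.977, 0.214, 0.002], [0.214, 0.977, 0.001], [-0.002, 0.001, -1.0]]
force: [0.7, -0.9, 0.8]
opening: 0.405
grasp_force: 0.0
time_s: 27.9
position: [0.5519, 0.2588, 0.0394]
tcp_rot: [[-0.977, 0.213, -0.001], [0.213, 0.977, -0.0], [0.001, -0.0, -1.0]]
force: [-0.0, 0.5, 0.5]
opening: 0.4
grasp_force: 0.0
```

```bash
python3 -m jog '[{"tx":0,"ty":0,"tz":0,"roll":0,"jaw":0.05},{"tx":0,"ty":0,"tz":0,"roll":0,"jaw":0.05},{"tx":0,"ty":0,"tz":0,"roll":0,"jaw":0.05},{"tx":0,"ty":0,"tz":0,"roll":0,"jaw":0.05},{"tx":0,"ty":0,"tz":0,"roll":0,"jaw":0.05},{"tx":0,"ty":0,"tz":0,"roll":0,"jaw":0.05},{"tx":0,"ty":-0.5,"tz":0,"roll":0,"jaw":0.05},{"tx":0,"ty":-1,"tz":0,"roll":0,"jaw":0.05}]'; python3 -m jog '[{"tx":0,"ty":-1.2,"tz":0,"roll":0,"jaw":0.05},{"tx":0,"ty":-1.2,"tz":0,"roll":0,"jaw":0.05},{"tx":0,"ty":-1.2,"tz":0,"roll":0,"jaw":0.05},{"tx":0,"ty":-1.2,"tz":0,"roll":0,"jaw":0.05},{"tx":0,"ty":-1.2,"tz":0,"roll":0,"jaw":0.05},{"tx":0,"ty":-0.9,"tz":0,"roll":0,"jaw":0.05},{"tx":0,"ty":-0.4,"tz":0,"roll":0,"jaw":0.05},{"tx":0,"ty":0,"tz":0,"roll":0,"jaw":0.05}]'
```

```text
time_s: 28.7
position: [0.5492, 0.2448, 0.0399]
tcp_rot: [[-0.977, 0.212, 0.001], [0.212, 0.977, 0.001], [-0.001, 0.001, -1.0]]
force: [0.3, 1.3, 1.0]
opening: 0.134
grasp_force: 30.0
time_s: 29.5
position: [0.5332, 0.1717, 0.0398]
tcp_rot: [[-0.977, 0.213, -0.001], [0.213, 0.977, -0.001], [0.0, -0.001, -1.0]]
force: [-0.8, -1.4, 5.9]
opening: 0.132
grasp_force: 30.0
```

```bash
python3 -m jog '[{"tx":0,"ty":-0.2,"tz":0,"roll":0,"jaw":0.05},{"tx":0,"ty":-0.2,"tz":0,"roll":0,"jaw":0.05},{"tx":0,"ty":0,"tz":0,"roll":0,"jaw":0.05}]' | grep -E '^pos|^force'; python3 -m jog '[{"tx":0,"ty":-0.1,"tz":0,"roll":0,"jaw":0.05},{"tx":0,"ty":0,"tz":0,"roll":0,"jaw":0.05}]'| grep -E '^pos|^force';python3 -m jog '[{"tx":0,"ty":-0.1,"tz":0,"roll":0,"jaw":0.05},{"tx":0,"ty":0,"tz":0,"roll":0,"jaw":0.05}]'| grep -E '^pos|^force'
```

```text
position: [0.5325, 0.1688, 0.0398]
force: [-1.0, -0.1, 4.9]
position: [0.5324, 0.1681, 0.0398]
force: [-1.0, 0.6, 4.9]
position: [0.5322, 0.1671, 0.0398]
force: [-1.4, 0.2, 5.2]
```

```bash
python3 -m jog '[{"tx":0,"ty":-0.1,"tz":0,"roll":0,"jaw":0.05},{"tx":0,"ty":0,"tz":0,"roll":0,"jaw":0.05}]' | grep -E '^pos|^force'; python3 -m jog '[{"tx":0,"ty":-0.1,"tz":0,"roll":0,"jaw":0.05},{"tx":0,"ty":0,"tz":0,"roll":0,"jaw":0.05}]'| grep -E '^pos|^force'
```

```text
position: [0.5319, 0.1662, 0.0398]
force: [-0.5, 2.0, 4.3]
position: [0.532, 0.1662, 0.0398]
force: [-0.6, 5.5, 5.7]
```

```bash
python3 -m jog '[{"tx":0,"ty":-0.15,"tz":0,"roll":0,"jaw":0.05},{"tx":0,"ty":0,"tz":0,"roll":0,"jaw":0.05}]' | grep -E '^pos|^force'; python3 -m jog '[{"tx":0,"ty":0.2,"tz":0,"roll":0,"jaw":0.05},{"tx":0,"ty":0,"tz":0,"roll":0,"jaw":0.3},{"tx":0,"ty":0,"tz":0,"roll":0,"jaw":0.3},{"tx":0,"ty":0,"tz":0,"roll":0,"jaw":0.3},{"tx":0,"ty":0,"tz":-2,"roll":0,"jaw":0.3},{"tx":0,"ty":0,"tz":-4,"roll":0,"jaw":0.4},{"tx":0,"ty":0,"tz":-4,"roll":0,"jaw":0.4},{"tx":0,"ty":0,"tz":-2,"roll":0,"jaw":0.4}]'; python3 -m jog '[{"tx":0,"ty":0,"tz":0,"roll":0,"jaw":0.4},{"tx":0,"ty":0,"tz":0,"roll":0,"jaw":0.4},{"tx":0,"ty":0,"tz":0,"roll":0,"jaw":0.4}]' >/dev/null
python3 - <<'E'
from fit import *
np.set_printoptions(precision=4,suppress=True)
st=read_state(); c=capture("wrist"); save(c,"z1.png")
t=trace("wrist","carrier"); g=trace("wrist","cover_grip")
print([(np.round(x["bbox"],1),x["p"]) for x in t[:1]+g[:1]], [np.round(x["bbox"],1) for x in trace("wrist","board")])
for l in landmark_of("wrist","cover_grip")[:1]: print("grip",atz(ray(c,l["point"],st),.0445))
M=g[0]["pixels"]; ign=np.zeros((400,640),bool); ign[230:]=True
pb=[.5402,.2034,-.2155]
for j in (0,.003,.006,.01):
    q=np.array([proj(c,a,st)[::-1] for a in mv(pb,blk(-.0415,.0415,-.051+j,.057+j,.0375,.0375))]); b=np.array([proj(c,a,st)[::-1] for a in mv(pb,blk(-.025,.025,-.042+j,-.030+j,.0515,.0515))])
    print(j,np.round([q[:,0].min(),q[:,0].max()],1),np.round([b[:,0].min(),b[:,0].max()],1))
g1=c["img"].mean(2).astype(int)
print(g1[195,250:400].tolist())
E
```

```text
position: [0.532, 0.1661, 0.0398]
force: [0.0, 11.6, 3.5]
time_s: 31.6
position: [0.5332, 0.1655, 0.1624]
tcp_rot: [[-0.977, 0.213, 0.004], [0.213, 0.977, 0.0], [-0.004, 0.001, -1.0]]
force: [0.5, -0.1, 0.1]
opening: 0.392
grasp_force: 0.0
[(array([297.9, 148.8, 122.2,  98. ]), 0.93), (array([306.5, 161.4, 112. ,  78.1]), 0.57)] [array([211. , 198.5,  52.4,  55.9])]
grip [0.5359 0.1674 0.0445]
0 [307.6 419.8] [316.9 329.7]
0.003 [310.7 422.9] [320.1 333. ]
0.006 [313.9 426. ] [323.2 336.2]
0.01 [318.  430.2] [327.2 340.5]
[125, 129, 126, 128, 127, 128, 127, 128, 127, 127, 126, 127, 128, 126, 127, 129, 127, 128, 129, 129, 127, 127, 127, 129, 128, 130, 127, 128, 127, 128, 128, 130, 129, 129, 129, 129, 130, 128, 130, 130, 129, 131, 127, 129, 130, 130, 132, 128, 130, 126, 90, 36, 37, 38, 37, 35, 58, 135, 169, 165, 165, 162, 167, 165, 167, 151, 24, 34, 40, 41, 40, 39, 40, 40, 39, 37, 34, 37, 92, 170, 165, 164, 163, 163, 162, 162, 164, 162, 164, 165, 163, 162, 160, 162, 161, 161, 157, 158, 158, 156, 172, 220, 217, 216, 228, 246, 244, 243, 243, 243, 242, 242, 242, 241, 241, 242, 242, 242, 241, 242, 241, 241, 241, 241, 241, 241, 242, 240, 241, 241, 241, 240, 241, 240, 240, 240, 241, 240, 240, 240, 240, 240, 241, 241, 239, 240, 240, 240, 240, 239]
```

The cover is home. It stalled against the stop at 11.6 N, and its edge at col 306.5 and the bar at 316–328 match joint = 0. The arm is clear, so I'm handing in.

```bash
python3 -c "
from rig import hand_in; print(hand_in())"
```

```text
the job is handed in; nothing more can be done
None
```

I handed the job in at about 32 s. The rack's board stands in bay −8.5, the other board was unmoved when I last saw it just before closing, and the cover is fully home. The hand-in gave no verdict.

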